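# Hand over the chisel, handle first

### The arm

A 6-joint arm with a two-finger parallel gripper is mounted at the origin on the work surface. World frame = base frame: x ahead of the robot, y to its left, z up, the work surface at z = 0. Lengths are in mm, angles in rad, forces in N, time in s.
With the tool pointing down it reaches from about 350 to 850 mm from the base axis. Payload 8.1 kg.
Tool frame: the origin (TCP) lies on the centre line of the jaws, within the pads' length; the fingertips stand 25 mm ahead of it and the grasp point (between the pads) lies 6 mm ahead of it; z points along the fingers, x is the direction in which the jaws open and shut, and the axes are right-handed (so a half turn about z gives the same grasp; the last joint's range is limited). The gripper opens to 93 mm and grips with 3 to 60 N. Pads are 15 mm wide; open, the fingers measure 128 mm over their backs; the gripper's body (75 mm by 188 mm) begins 65 mm behind the grasp point.
Start: joints at [-1.349, 0.13, 1.488, -0, 1.523, -0.085], TCP at [181.226, -571.981, 243.635] pointing down, gripper open.
Joint ranges: [-2.96, 2.96], [-0.89, 2.26], [0.02, 2.5], [-1.34, 4.48], [0, 2.73], [-2.66, 2.66]. Speed limits (rad/s): [2.39, 2.39, 2.79, 3.14, 3.14, 3.14].

### API

Orientations are given as a unit quaternion [w, x, y, z].
In Python, from bench import telemetry, optics, order gives the robot as it stands.
- The arm moves only by the tool step_arm, never from a script. Its argument "increments" is a list of rows, each a list of 3 entries, a list of its own where there are three numbers: the shift along the world's x, y, z in m, then the turn, a rotation vector about the world's x, y, z in rad, then the closure in counts, from 0 (fully open) to 255 (shut). In form: [[[dx, dy, dz], [rx, ry, rz], claw], ...]. A call has exactly 8 rows; each row shifts and turns the commanded pose from where the row before left it; what a row does not reach is not made up. A row lasts 1/12 s, in which the tool goes at most 41.7 mm and 7.16 degrees, less where a joint would pass 70% of its speed; a pose out of reach is approached as far as the arm can. A call is refused whole if a number of a shift passes 0.0417 or a number of a turn 0.125, either way. A call with a gripper value outside its range is refused whole. The fingers move at their own pace and stop on an object; the grip force is fixed at half the most. Time passes only in rows, so rows that do not move let the fingers close, or fill a call up. It gives the time, the measured TCP pose, the force and the opening at its end, in the units of the state.
- telemetry.read_state(): the state, without advancing time (a new reading comes with each control period).
- optics.snapshot(name): name is "scene" or "top"; returns (picture, depth): 400x640x3 uint8, red, green, blue; 400x640 float32, mm along the optical axis (not along the pixel's ray), 0 where there is no reading.
- optics.calibration(name): a dict with "vertical_fov" (degrees; the focal length in pixels is half the picture's height over the tangent of half this angle, whatever the lens; pixels are square), "cx", "cy" (the principal point, pixels), "distortion" ([k1, k2, p1, p2, k3] as OpenCV has them; the pictures are not rectified), "rvec" (rotation vector, rad) and "tvec" (3), from world to camera coordinates, as OpenCV has them. Camera axes: x right, y down, z forward; pixel columns grow to the right and rows downward; lengths in mm; the calibration is good to about 2 mm. A picture is of the moment at which its call begins. calibration takes no time and is no camera call.
- order.hand_in(): hands the job in, once; it reports no verdict.
The state is a dict: "clock": time; "joint_pos": joint angles; "joint_vel": joint speeds; "effort": joint torques, N m; "ee_pos": TCP position; "orientation": TCP orientation; "wrist_force": force on the tool from outside, world axes, zero at the start; "torque": the same for the moment, N m; "width": finger opening in mm.
Only numpy, scipy, OpenCV 4.12 (cv2) and the standard library are available. Lean on these libraries where they do the work, as an engineer would, in place of code of your own. Each camera call takes 0.05 s, during which the arm holds its last target.

### The job

I am across the bench from you: hand me the octagonal-handled chisel with the steel hoop from the slanting rack, taking it low on the handle so that the hooped end stays free for my hand. Draw it straight out of its slot without knocking or levering the fresh-honed blade against the rack, then turn it level, handle pointing straight across the bench at me. Finish while still holding it there, steady and at least 20 cm above the bench (do not put it down or let go), and leave everything else where it is.

Things in the scene. Friction and masses are not known exactly. Their poses are not given: they have to be found in the camera images.
- chisel_mid (a point): wide bench chisel, 260 mm long, about 0.25 kg, loose, blade down in one of the rack's slots (which one varies), leaning 25 deg with the rack. This point: middle of its length, on its axis, where its steel bolster sits on the upper board; it balances about 5 mm below. Axes: z along the tool to the handle's end, y across the blade's width, x through its thickness (rack's x side)
- chisel_edge (a point): middle of the chisel's cutting edge, on its axis, 130 mm below chisel_mid, about 22 mm above the bench at the start. The blade is flat, 32 mm wide, 4 mm thick from chisel_mid down to here
- chisel_butt (a point): hooped end of the chisel's handle, on its axis, 130 mm above chisel_mid. From chisel_mid upwards: steel ferrule 24 mm across to 22 mm; octagonal wooden handle 27 mm across its flats (two face +-y, two +-x) from 22 to 116 mm; steel hoop 28 mm across to 123 mm
- rack: fixed wooden tool rack, 344 mm wide (y). Origin on the bench below the middle slot; x to the side the handles lean to, z up. Two slotted boards leaning 25 deg: upper 18 mm thick, 64 mm deep, top 140 mm above the bench at the slots; lower 77 mm further down the tools. Slots at y -85, 0, 85 mm, 40 x 9 mm: blade play 4 mm each way in y, 5 mm towards -x. Blade is out after 130 mm along its axis
- file_mid (a point): flat file, loose in another slot: blade 18 mm wide, waisted round wooden handle 30 mm across reaching 114 mm above this point, no hoop. This point is at the underside of its bolster, on the upper board. Leave it
- awl_mid (a point): awl, loose in the remaining slot: narrow 9 mm blade, short pear-shaped wooden handle 38 mm across reaching 76 mm above this point. This point is at the underside of its bolster, on the upper board. Leave it
- mallet: wooden mallet lying loose on the bench, head 75 x 120 x 65 mm high, handle 30 mm wide running 270 mm along its own -x. Origin under the head's centre. Leave it
- tin: closed tin, 86 mm across and 95 mm high, standing loose on the bench. Origin at its underside. Leave it
- bench_mid (a point): a fixed point on the bench top, in line with the robot's middle; its x axis points straight across the bench from the robot's side to the far side, where the person stands, and its z axis up

How it is judged:
By the outcome, as a careful person would: the job done as asked, in the order asked, and still so for the second after the job is handed in, while the arm keeps its last pose, push and grip.
It also fails if it takes over 51 s, if anything falls off the work surface, if the arm or the gripper's body presses on something with over 40 N, if the wrist force passes 120 N, or if a joint passes its speed limit or range.

## Working session

There is one attempt and no reset: what is moved stays moved. The work goes in short steps, Python scripts to look and compute and a tool call to move; the robot and the scene stay as the last step left them, time stands still between calls to the robot, and variables do not carry over. Pictures are saved under pics/ and viewed, and the job is handed in when it is done.

Besides the shell and the picture viewer there is one more tool, called after "Emit:" by a JSON object that holds its "name" and its "arguments". step_arm: Moves the arm, as the interface text tells. Its arguments: {"type":"object","properties":{"increments":{"type":"array","items":{"type":"array"}}},"required":["increments"]}

```bash
ls; mkdir -p pics; python3 - <<'E'
from bench import telemetry, optics
import cv2,numpy as np
print(telemetry.read_state())
for n in ("scene","top"):
    p,d=optics.snapshot(n); cv2.imwrite(f"pics/{n}0.png",p[:,:,::-1]); np.savez(f"{n}0.npz",p=p,d=d); print(n,optics.calibration(n))
E
```

```text
pics
{'clock': 0.0, 'joint_pos': array([-1.34938953e+00,  1.31145989e-01,  1.48926208e+00,  4.14112278e-05,
        1.52298354e+00, -8.53809317e-02]), 'joint_vel': array([ 0.00157469,  0.00092456,  0.00017958, -0.00149942,  0.00100582,
        0.00253121]), 'effort': array([-7.28596060e-04, -5.59853625e+01, -4.91751516e+01,  7.68805272e-02,
        3.58338933e-02, -1.80765851e-04]), 'ee_pos': array([ 181.13232118, -571.47036903,  242.60590937]), 'orientation': array([-6.06915020e-04,  8.06844143e-01, -5.90763675e-01, -6.64184581e-04]), 'wrist_force': array([0.17410536, 0.15118302, 0.11917989]), 'torque': array([ 0.08994439, -0.00100212,  0.00958068]), 'width': 92.9588807292726}
scene {'vertical_fov': 57.281280458555784, 'cx': 314.3918966762166, 'cy': 203.0104828990566, 'distortion': array([-0.06394946,  0.        ,  0.        ,  0.        ,  0.        ]), 'rvec': array([ 1.25978477,  2.0691075 , -1.08222198]), 'tvec': array([ 234.13366462, -114.13783834, 1729.23136484])}
top {'vertical_fov': 44.439586969121635, 'cx': 318.62183163841394, 'cy': 201.7926809354666, 'distortion': array([-0.11925594,  0.        ,  0.        ,  0.        ,  0.        ]), 'rvec': array([ 2.0871723 , -2.13525171,  0.18720412]), 'tvec': array([  33.43826758,  555.1482181 , 1484.16224437])}
```

View pics/scene0.png

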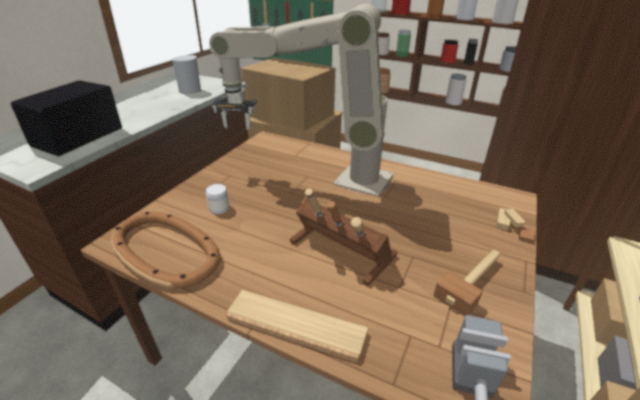

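View pics/top0.png

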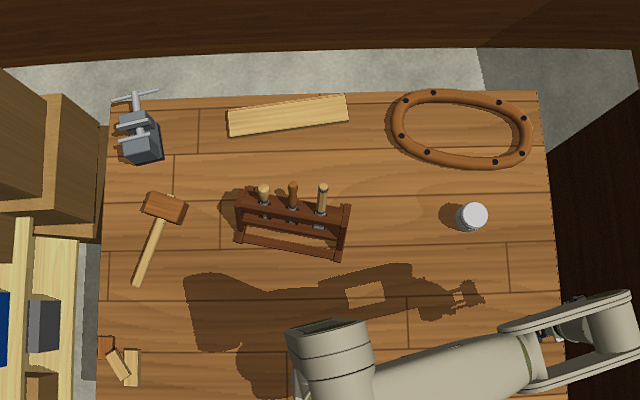

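```bash
cat > h.py <<'E'
import numpy as np,cv2
from bench import optics
def cal(n):
    c=optics.calibration(n); f=200/np.tan(np.radians(c["vertical_fov"]/2))
    K=np.array([[f,0,c["cx"]],[0,f,c["cy"]],[0,0,1.]]); R=cv2.Rodrigues(c["rvec"])[0]
    return K,c["distortion"],R,np.array(c["tvec"]).reshape(3),c["rvec"]
def ray(n,uv):
    K,D,R,t,_=cal(n); u=cv2.undistortPoints(np.array(uv,float).reshape(-1,1,2),K,D).reshape(-1,2)
    d=np.c_[u,np.ones(len(u))]
    return -R.T@t, d@R   # origin, dirs(z=1)
def at_depth(n,uv,dep):
    o,d=ray(n,uv); return o+d*np.asarray(dep,float).reshape(-1,1)
def on_z(n,uv,z):
    o,d=ray(n,uv); return o+d*((z-o[2])/d[:,2]).reshape(-1,1)
def proj(n,P):
    K,D,R,t,rv=cal(n); return cv2.projectPoints(np.array(P,float).reshape(-1,1,3),rv,t,K,D)[0].reshape(-1,2)
E
python3 - <<'E'
import cv2,numpy as np
p=np.load("top0.npz")["p"][:,:,::-1]; cv2.imwrite("pics/tc.png",cv2.resize(p[165:275,220:365],None,fx=5.4,fy=5.4,interpolation=cv2.INTER_CUBIC))
p=np.load("scene0.npz")["p"][:,:,::-1]; cv2.imwrite("pics/sc.png",cv2.resize(p[180:290,280:405],None,fx=5.4,fy=5.4,interpolation=cv2.INTER_CUBIC))
E
```

```text
(no output)
```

View pics/tc.png

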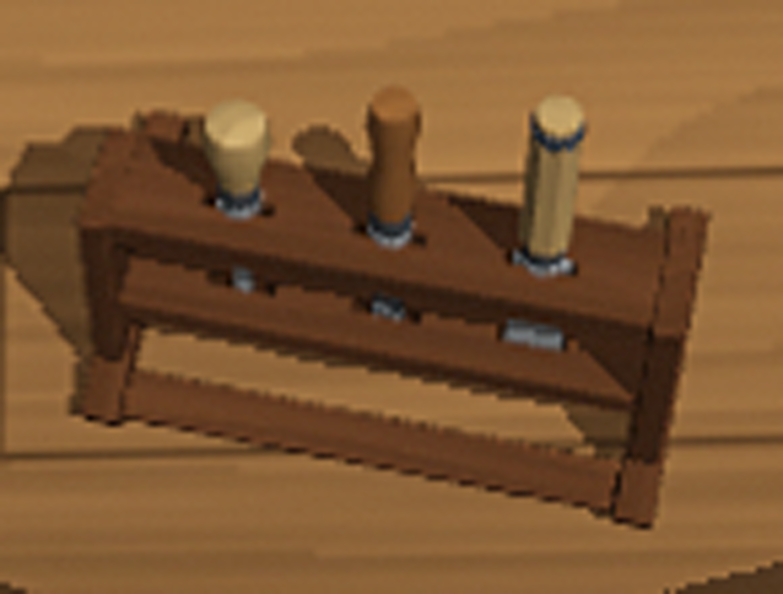

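View pics/sc.png

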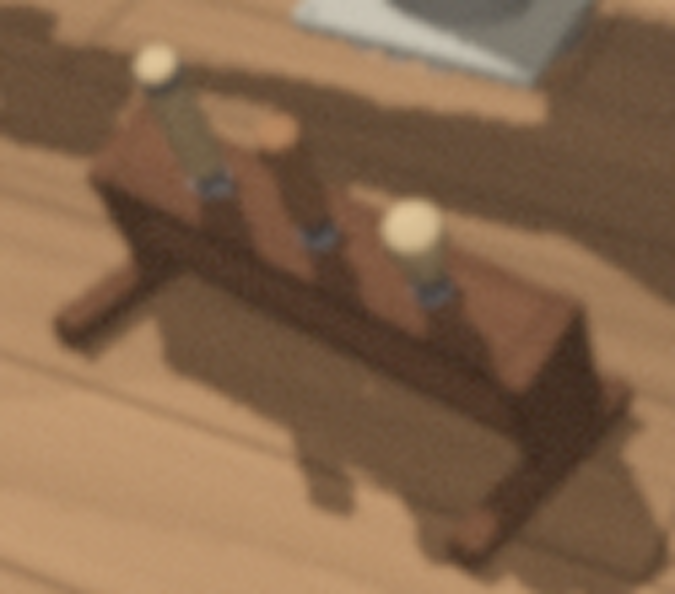

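```bash
python3 - <<'E'
from h import *
np.set_printoptions(precision=1,suppress=True)
d=np.load("top0.npz")["d"]; ds=np.load("scene0.npz")["d"]
print("cam",ray("top",[[320,200]])[0],ray("scene",[[320,200]])[0])
# handle pixels, per row
for v in range(182,218,2):
    us=np.arange(312,334); P=at_depth("top",np.c_[us,np.full(len(us),v)],d[v,us]); print(v," ".join(f"{z:.0f}" for z in P[:,2]))
# upper-board plane points & rack
def q(n,dd,pts):
    for name,(cu,cv) in pts.items():
        u=int(round(cu)),int(round(cv)); print(n,name,u,at_depth(n,[u],[dd[u[1],u[0]]])[0])
T=lambda x,y:(220+x/5.4,165+y/5.4)
q("top",d,{"butt":T(560,108),"ferr":T(545,258),"filetop":T(393,100),"fileferr":T(390,235),"awltop":T(237,118),"awlf":T(240,205),"bl":T(100,215),"bl2":T(140,150),"br":T(650,310),"br2":T(640,240),"blade":T(533,333)})
S=lambda x,y:(280+x/5.4,180+y/5.4)
q("scene",ds,{"butt":S(157,65),"ferr":S(215,183),"awltop":S(412,228),"filetop":S(278,130)})
E
```

```text
cam [ 258.3   -2.8 1563.8] [1428.5  472.4  891.2]
182 -7 3 0 2 -3 3 -1 -4 -1 0 252 253 -0 -2 1 -5 -7 4 2 2 -3 -4
184 4 8 3 -3 -5 1 -1 256 252 259 254 255 251 257 254 4 6 -1 1 -2 -1 -1
186 -3 -1 6 0 -5 -3 246 261 258 263 256 259 259 261 259 259 1 -1 1 -1 -1 1
188 0 -3 5 -4 -0 -6 257 251 255 263 258 261 265 259 261 258 2 -3 8 -1 1 3
190 -5 2 -2 -6 2 -12 246 254 258 255 256 253 251 255 257 249 3 -4 1 -1 -3 -6
192 -2 -3 -0 5 0 2 241 243 246 252 252 256 247 248 241 230 5 -6 5 -3 -6 3
194 -1 -1 -1 5 3 224 226 237 239 243 245 240 246 241 239 2 0 -0 3 6 -3 -4
196 -0 1 0 -1 -1 218 227 231 230 234 230 233 231 227 1564 -5 2 3 -1 1 -2 1
198 -2 1 2 0 -5 210 220 224 230 222 231 222 223 222 218 -1 2 -1 -2 4 3 -7
200 1 -2 1 5 -4 205 209 213 213 216 220 224 213 210 197 4 2 -4 2 0 2 4
202 127 122 123 2 -2 199 196 207 208 206 206 208 206 198 3 -3 2 -5 -5 6 6 -1
204 138 126 132 128 184 182 191 201 202 200 202 195 197 200 5 2 4 3 3 1 4 -2
206 137 128 134 131 172 185 181 189 192 189 189 191 186 179 125 126 126 127 130 126 129 133
208 139 134 141 137 164 171 180 184 184 181 180 173 173 163 129 126 136 129 
[... 300 characters left out ...]
146 146 148 144 146 144 143 151 152 146 141 143 145 146 144 142 142 143 145 136 139
top butt (324, 185) [562.    1.9 258.3]
top ferr (321, 213) [502.6  13.  154.1]
top filetop (293, 184) [570.9  87.9 241.9]
top fileferr (292, 209) [518.3  98.4 144.4]
top awltop (264, 187) [572.  173.  209.1]
top awlf (264, 203) [536.3 180.  154.8]
top bl (239, 205) [532.6 254.6 152.4]
top bl2 (246, 193) [572.8 237.5 132. ]
top br (340, 222) [475.2 -41.8 150.7]
top br2 (339, 209) [517.6 -40.6 129.4]
top blade (319, 227) [473.5  21.   70.5]
scene butt (309, 192) [566.7   9.3 255.6]
scene ferr (320, 214) [521.4  27.  144.8]
scene awltop (356, 222) [578.9 178.7 203.6]
scene filetop (331, 204) [576.3  91.6 241.3]
```

```bash
python3 - <<'E'
from h import *
np.set_printoptions(precision=1,suppress=True)
z=np.load("top0.npz"); p=z["p"].astype(int); d=z["d"]
H,W=d.shape
uv=np.stack(np.meshgrid(np.arange(W),np.arange(H)),-1).reshape(-1,2)
X=at_depth("top",uv,d.ravel()).reshape(H,W,3)
# bench edges: |z|<15 region
m=(np.abs(X[...,2])<15)
far=[];
for u in range(130,520,10):
    c=np.where(m[:150,u])[0]
    if len(c): far.append((u,c.min()))
P=on_z("top",far,0); k=np.polyfit(P[:,1],P[:,0],1); print("far edge x=",k, np.degrees(np.arctan(k[0])), np.std(P[:,0]-np.polyval(k,P[:,1])))
L=[];Rr=[]
for v in range(110,330,10):
    c=np.where(m[v,60:600])[0]+60; L.append((c.min(),v)); Rr.append((c.max(),v))
for n,q in(("left",L),("right",Rr)):
    P=on_z("top",q,0); k=np.polyfit(P[:,0],P[:,1],1); r=P[:,1]-np.polyval(k,P[:,0]); g=np.abs(r)<15; k=np.polyfit(P[g,0],P[g,1],1); print(n,k,np.degrees(np.arctan(k[0])),g.sum(),np.median(P[:,1]))
# handle centerline: z above local, 
hm=np.zeros((H,W),bool); reg=(slice(180,216),slice(308,336)); zz=X[...,2]
hm[reg]=(zz[reg]>150)&(zz[reg]<300)
print(hm.sum())
for v in range(182,214,3):
    c=np.where(hm[v])[0]; print(v,c.min(),c.max(),(c.min()+c.max())/2)
# tin
t=(zz>80)&(zz<110); t[:,:440]=0; t[:180]=0;t[260:]=0; c=X[t]; print("tin",c.mean(0),t.sum())
mm=(zz>50)&(zz<80); mm[:,:135]=0; mm[:,195:]=0; mm[:180]=0; mm[240:]=0; print("mallet",X[mm].mean(0),mm.sum())
E
```

```text
far edge x= [  0.  934.9] 1.0613866981529054 21.616865328346446
left [  0.  745.6] 0.01813583595024177 22 745.6652358234724
right [   0.  -746.4] 0.005102381104107755 12 -746.4091725831222
290
182 322 323 322.5
185 319 327 323.0
188 318 327 322.5
191 318 327 322.5
194 317 326 321.5
197 317 326 321.5
200 317 326 321.5
203 317 325 321.0
206 316 325 320.5
209 317 324 320.5
212 317 323 320.0
tin [ 495.9 -455.1   93. ] 584
mallet [551.4 512.7  63.9] 868
```

```bash
python3 - <<'E'
import cv2,numpy as np
p=np.load("top0.npz")["p"][:,:,::-1]; cv2.imwrite("pics/tc2.png",cv2.resize(p[175:235,295:350],None,fx=10,fy=10,interpolation=cv2.INTER_NEAREST))
p=np.load("scene0.npz")["p"][:,:,::-1]; cv2.imwrite("pics/sc2.png",cv2.resize(p[180:225,295:350],None,fx=12,fy=12,interpolation=cv2.INTER_NEAREST))
E
```

```text
(no output)
```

View pics/tc2.png

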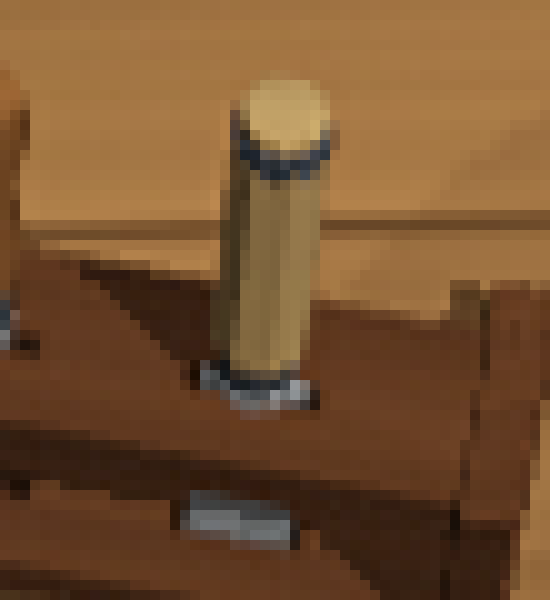

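View pics/sc2.png

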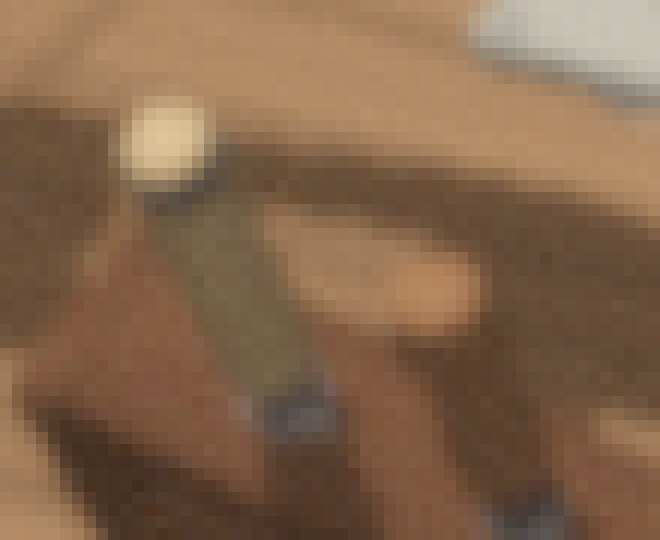

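```bash
python3 - <<'E'
from h import *
np.set_printoptions(precision=3,suppress=True)
z=np.load("top0.npz"); p=z["p"].astype(int); d=z["d"]
H,W=d.shape
uv=np.stack(np.meshgrid(np.arange(W),np.arange(H)),-1).reshape(-1,2)
X=at_depth("top",uv,d.ravel()).reshape(H,W,3)
poly=np.array([[241,206],[247,195],[337,211],[333,224]]); m=np.zeros((H,W),np.uint8); cv2.fillPoly(m,[poly.astype(np.int32)],1)
P=X[m>0]; n0=np.array([.41,-.085,.906]); c=np.array([502.6,13,140.])
s=(P-c)@n0; g=np.abs(s-np.median(s[np.abs(s)<20]))<10
for i in range(4):
    Q=P[g]; cc=Q.mean(0); n=np.linalg.svd(Q-cc,full_matrices=False)[2][2]; n*=np.sign(n[2]); s=(P-cc)@n; g=np.abs(s)<9
print(g.sum(),n,cc,"lean",np.degrees(np.arccos(n[2])),"yaw",np.degrees(np.arctan2(n[1],n[0])),np.std(s[g]))
# butt triangulation
o1,d1=ray("top",[[323,186.3]]);o2,d2=ray("scene",[[308.2,191.3]])
A=np.c_[d1[0],-d2[0]]; t=np.linalg.lstsq(A,o2-o1,rcond=None)[0]; a=o1+t[0]*d1[0];b=o2+t[1]*d2[0]; print("butt",a,b,np.linalg.norm(a-b), on_z("top",[[323,186.3]],258), on_z("scene",[[308.2,191.3]],258))
# axis pixel line: predict
for yaw in (-10,-11,-12,-13):
    x=np.array([np.cos(np.radians(yaw)),np.sin(np.radians(yaw)),0]); ax=np.sin(np.radians(25))*x+np.array([0,0,np.cos(np.radians(25))])
    B=on_z("top",[[323,186.3]],258)[0]; print(yaw,ax,proj("top",[B-k*ax for k in (0,20,60,100,110,130)]).round(1).tolist(), "mid",B-130*ax)
# rack outer corners at bottom: right foot etc
E
```

```text
1146 [ 0.426 -0.093  0.9  ] [516.684 104.143 144.357] lean 25.870114065597466 yaw -12.266711880326383 2.8411953375876835
butt [559.745   4.764 252.691] [560.534   3.072 252.862] 1.8741673666632306 [[558.524   4.733 258.   ]] [[567.519   6.85  258.   ]]
-10 [ 0.416 -0.073  0.906] [[323.0, 186.3], [322.6, 190.7], [321.9, 199.2], [321.1, 207.3], [321.0, 209.3], [320.6, 213.2]] mid [504.418  14.274 140.18 ]
-11 [ 0.415 -0.081  0.906] [[323.0, 186.3], [322.6, 190.7], [321.7, 199.2], [320.9, 207.3], [320.7, 209.3], [320.3, 213.2]] mid [504.593  15.217 140.18 ]
-12 [ 0.413 -0.088  0.906] [[323.0, 186.3], [322.5, 190.7], [321.5, 199.2], [320.6, 207.3], [320.4, 209.2], [320.0, 213.1]] mid [504.784  16.156 140.18 ]
-13 [ 0.412 -0.095  0.906] [[323.0, 186.3], [322.5, 190.7], [321.4, 199.1], [320.4, 207.2], [320.1, 209.2], [319.7, 213.0]] mid [504.992  17.092 140.18 ]
```

```bash
python3 - <<'E'
from h import *
np.set_printoptions(precision=1,suppress=True)
T=lambda *q:[(220+(x+.5)/5.4-.5,165+(y+.5)/5.4-.5) for x,y in q]
z=np.load("top0.npz"); p=z["p"]; g=cv2.cvtColor(p,cv2.COLOR_RGB2GRAY).astype(float)
# front edge of upper board: per column largest drop going down near predicted line
pts=[]
for u in range(243,336,3):
    v0=165+(228+(u-236)*5.4*100/570)/5.4
    vs=np.arange(int(v0)-4,int(v0)+6); dr=g[vs+1,u]-g[vs-1,u]; i=np.argmin(dr)
    w=np.clip(-dr[max(i-1,0):i+2],0,None); pts.append((u,(vs[max(i-1,0):i+2]*w).sum()/w.sum()))
P=on_z("top",pts,153.5); k=np.polyfit(P[:,1],P[:,0],1); r=P[:,0]-np.polyval(k,P[:,1]); gg=np.abs(r)<3; k=np.polyfit(P[gg,1],P[gg,0],1); print(k,"yaw",-np.degrees(np.arctan(k[0])),gg.sum(),len(r),r[gg].std())
# bolsters/slot centres at z 140
S=on_z("top",T((242,207),(391,240),(545,265)),142); print(S, np.diff(S,axis=0), np.linalg.norm(np.diff(S,axis=0),axis=1))
dd=S[2]-S[0]; print("yaw",np.degrees(np.arctan2(-dd[0],dd[1])) ,np.degrees(np.arctan2(dd[0],-dd[1])))
# steel bolster/blade extremes of the chisel (lower blade at between boards)
B=(p.max(2).astype(int)-p.min(2)<28)&(g>75)
ys,xs=np.where(B[205:232,308:335]); print([(x+308,y+205) for x,y in zip(xs,ys)])
E
```

```text
[  0.2 474.6] yaw -12.069973434954303 31 31 0.4396146407928798
[[539.1 180.5 142. ]
 [518.6  98.6 142. ]
 [502.7  14.6 142. ]] [[-20.4 -81.9   0. ]
 [-15.9 -84.    0. ]] [84.4 85.5]
yaw 167.64642254453742 -12.353577455462585
[(np.int64(315), np.int64(212)), (np.int64(317), np.int64(213)), (np.int64(324), np.int64(213)), (np.int64(325), np.int64(213)), (np.int64(318), np.int64(214)), (np.int64(319), np.int64(214)), (np.int64(321), np.int64(214)), (np.int64(322), np.int64(214)), (np.int64(323), np.int64(214)), (np.int64(324), np.int64(214)), (np.int64(325), np.int64(214)), (np.int64(318), np.int64(215)), (np.int64(319), np.int64(215)), (np.int64(320), np.int64(215)), (np.int64(321), np.int64(215)), (np.int64(322), np.int64(215)), (np.int64(323), np.int64(215)), (np.int64(324), np.int64(215)), (np.int64(314), np.int64(226)), (np.int64(315), np.int64(226)), (np.int64(316), np.int64(226)), (np.int64(317), np.int64(226)), (np.int64(318), np.int64(226)), (np.int64(314), np.int64(227)), (np.int64(315), np.int64(227)), (np.int64(316), np.int64(227)), (np.int64(317), np.int64(227)), (np.int64(318), np.int64(227)), (np.int64(319), np.int64(227)), (np.int64(320), np.int64(227)), (np.int64(321), np.int64(227)), (np.int64(322), np.int64(227)), (np.int64(323), np.int64(227)), (np.int64(316), np.int64(228)), (np.int64(317), np.int64(228)), (np.int64(318), np.int64(228)), (np.int64(319), np.int64(228)), (np.int64(320), np.int64(228)), (np.int64(321), np.int64(228)), (np.int64(322), np.int64(228)), (np.int64(323), np.int64(228)), (np.int64(321), np.int64(229)), (np.int64(322), np.int64(229)), (np.int64(323), np.int64(229))]
```

```bash
cat >> h.py <<'E'
from scipy.spatial.transform import Rotation as Rn
yaw=np.radians(-12.07); l=np.radians(25)
xr=np.array([np.cos(yaw),np.sin(yaw),0]); yr=np.array([-np.sin(yaw),np.cos(yaw),0])
AX=np.sin(l)*xr+np.array([0,0,np.cos(l)]); ZT=np.cos(l)*xr-np.array([0,0,np.sin(l)])
RT=Rn.from_matrix(np.c_[-yr,np.cross(ZT,-yr),ZT])
RF=Rn.from_matrix(np.array([[0,-1,0],[-1,0,0],[0,0,-1.]]).T)
MID=np.array([505,15.7,140.])
def cur():
    from bench import telemetry
    s=telemetry.read_state(); return s,s["ee_pos"],Rn.from_quat(np.roll(s["orientation"],-1))
E
python3 - <<'E'
from h import *
np.set_printoptions(precision=3,suppress=True)
s,p,R=cur()
print("AX",AX,"ZT",ZT, R.as_matrix())
print("rotvec",(RT*R.inv()).as_rotvec(), "mat",RF.as_matrix(),(RF*RT.inv()).as_rotvec())
# arc
th=np.radians(np.linspace(-72.4,2.5,21)); r=np.linspace(600,470,21); q=np.c_[r*np.cos(th),r*np.sin(th),np.linspace(243,300,21)]
print(np.diff(q,axis=0).round(0), np.linalg.norm(np.diff(q,axis=0),axis=1).max())
E
```

```text
AX [ 0.413 -0.088  0.906] ZT [ 0.886 -0.19  -0.423] [[ 0.302 -0.953 -0.   ]
 [-0.953 -0.302  0.002]
 [-0.002 -0.    -1.   ]]
rotvec [ 0.054 -1.145 -0.461] mat [[ 0. -1.  0.]
 [-1.  0. -0.]
 [ 0.  0. -1.]] [0.119 1.13  0.188]
[[35. 19.  3.]
 [33. 21.  3.]
 [31. 23.  3.]
 [29. 25.  3.]
 [27. 26.  3.]
 [25. 28.  3.]
 [23. 29.  3.]
 [21. 30.  3.]
 [18. 31.  3.]
 [16. 32.  3.]
 [14. 33.  3.]
 [11. 33.  3.]
 [ 9. 33.  3.]
 [ 6. 33.  3.]
 [ 4. 33.  3.]
 [ 2. 33.  3.]
 [-0. 33.  3.]
 [-3. 32.  3.]
 [-5. 32.  3.]
 [-7. 31.  3.]] 39.63817849263139
```

Emit:
{"name": "step_arm", "arguments": {"increments": [[[0.035,0.019,0.006],[0,0,-0.065],100],[[0.033,0.021,0.006],[0,0,-0.065],100],[[0.031,0.023,0.006],[0,0,-0.065],100],[[0.029,0.025,0.006],[0,0,-0.065],100],[[0.027,0.026,0.006],[0,0,-0.065],100],[[0.025,0.028,0.006],[0,0,-0.065],100],[[0.023,0.029,0.006],[0,0,-0.065],100],[[0.021,0.03,0.006],[0,0,-0.065],100]]}}

```text
clock: 0.77
ee_pos: [406.2, -369.3, 291.4]
orientation: [0.0, -0.627, 0.779, 0.0]
wrist_force: [1.0, -0.1, -0.6]
width: 56.7
```

Emit:
{"name": "step_arm", "arguments": {"increments": [[[0.018,0.031,0.006],[0,0,0],100],[[0.016,0.032,0.006],[-0.01,-0.05,0],100],[[0.014,0.033,0.006],[-0.016,-0.07,0],100],[[0.011,0.033,0.006],[-0.016,-0.07,0],100],[[0.009,0.033,0.006],[-0.016,-0.07,0],100],[[0.006,0.033,0.006],[-0.016,-0.07,0],100],[[0.004,0.033,0.0],[-0.016,-0.07,0],100],[[0.002,0.033,0.0],[-0.016,-0.07,0],100]]}}

```text
clock: 1.43
ee_pos: [485.5, -108.6, 328.1]
orientation: [0.15, -0.609, 0.755, -0.188]
wrist_force: [0.2, 1.4, 0.2]
width: 56.2
```

```bash
python3 - <<'E'
from h import *
np.set_printoptions(precision=3,suppress=True)
s,p,R=cur(); print(s["clock"],s["joint_pos"],p,s["width"],R.as_matrix()[:,2],"to RT",(RT*R.inv()).as_rotvec())
E
```

```text
1.4333 [-0.375 -0.663  2.068  0.076  1.256  1.404] [ 485.47  -108.633  328.107] 56.16478291401228 [ 0.456 -0.102 -0.884] to RT [-0.134 -0.634  0.004]
```

Emit:
{"name": "step_arm", "arguments": {"increments": [[[0.01,0.035,0],[-0.015,-0.05,0],100],[[0.01,0.035,0],[0,0,0],100],[[0.01,0.035,0],[0,0,0],100],[[0.01,0.03,0],[0,0,0],100],[[0,0,0],[0,0,0],100],[[0,0,0],[0,0,0],100],[[0,0,0],[0,0,0],100],[[0,0,0],[0,0,0],100]]}}

```text
clock: 2.1
ee_pos: [525.0, 23.9, 327.3]
orientation: [0.162, -0.606, 0.751, -0.208]
wrist_force: [-0.8, -0.9, 0.0]
width: 56.2
```

```bash
python3 - <<'E'
from h import *
from scipy.optimize import least_squares
np.set_printoptions(precision=3,suppress=True)
s,p,R=cur(); print(s["clock"],s["joint_pos"],p,s["width"],R.as_matrix()[:,2],"to RT",(RT*R.inv()).as_rotvec())
# FK model: Rz(j1) Ry(j2) L1 , Ry(j3) L2, Rz(j4), Ry(j5) Lt, Rz(j6)
def fk(j,q,full=False):
    a,h,L1,L2,Lt,e=q
    A=Rn.from_euler("z",j[0]); B=A*Rn.from_euler("y",j[1]); C=B*Rn.from_euler("y",j[2])
    D=C*Rn.from_euler("z",j[3])*Rn.from_euler("y",j[4]); 
    return A.apply([a,0,h])+B.apply([0,0,L1])+C.apply([e,0,L2])+D.apply([0,0,Lt]), D*Rn.from_euler("z",j[5])
print("z axis model",fk(s["joint_pos"],[0]*6)[1].as_matrix(),"\n",R.as_matrix())
data=[([-1.3494,.1311,1.4893,0,1.523,-.0854],[181.13,-571.47,242.6]),([-.375,-.663,2.068,.076,1.256,1.404],[485.47,-108.633,328.107]),(s["joint_pos"],p)]
f=lambda q:np.concatenate([fk(j,q)[0]-x for j,x in data]+[0.02*(np.array(q)-[0,400,430,430,200,0])])
r=least_squares(f,[0,400,430,430,200,0]); print(r.x,r.fun)
E
```

```text
2.1 [ 0.039 -0.586  2.036 -0.147  1.177  1.843] [524.992  23.916 327.319] 56.21651225345267 [ 0.495 -0.116 -0.861] to RT [-0.119 -0.589  0.007]
z axis model [[ 0.214  0.842  0.495]
 [ 0.977 -0.18  -0.116]
 [-0.009  0.508 -0.861]] 
 [[-0.214 -0.842  0.495]
 [-0.977  0.18  -0.116]
 [ 0.009 -0.508 -0.861]]
[ 30.572 201.963 262.811 531.653 233.266 -40.562] [-49.92  -11.462   0.804 -19.428 -56.715   2.528  -1.57  -35.203  -3.252
   0.611  -3.961  -3.344   2.033   0.665  -0.811]
```

```bash
cat >> h.py <<'E'
def fk(j,q):
    a,h,L1,L2,Lt,e,b=q
    A=Rn.from_euler("z",j[0]); B=A*Rn.from_euler("y",j[1]); C=B*Rn.from_euler("y",j[2])
    D=C*Rn.from_euler("z",j[3])*Rn.from_euler("y",j[4]); 
    return A.apply([a,b,h])+B.apply([0,0,L1])+C.apply([e,0,L2])+D.apply([0,0,Lt]), D*Rn.from_euler("z",j[5]+np.pi)
data=[([-1.3494,.1311,1.4893,0,1.523,-.0854],[181.13,-571.47,242.6]),([-.375,-.663,2.068,.076,1.256,1.404],[485.47,-108.633,328.107]),([ 0.039,-0.586,2.036,-0.147,1.177,1.843],[524.992,23.916,327.319])]
E
python3 - <<'E'
from h import *
from scipy.optimize import least_squares
np.set_printoptions(precision=3,suppress=True)
q0=np.array([0,400,430,430,200,0,50.])
f=lambda q:np.concatenate([fk(j,q)[0]-x for j,x in data]+[0.01*(np.array(q)-q0)])
r=least_squares(f,q0); print(r.x,r.fun)
def ik(P,R,q,j0):
    g=lambda j:np.concatenate([fk(j,q)[0]-P,300*(R*fk(j,q)[1].inv()).as_rotvec()])
    lo=[-2.96,-.89,.02,-1.34,0,-2.66];hi=[2.96,2.26,2.5,4.48,2.73,2.66]
    s=least_squares(g,np.clip(j0,np.array(lo)+.01,np.array(hi)-.01),bounds=(lo,hi)); return s.x,np.abs(s.fun).max()
G=MID+34*AX-6*ZT
for n,P,R in (("grasp",G,RT),("stand",G-55*ZT,RT),("out",G+145*AX,RT),("final",[560,0,330],RF)):
    print(n,np.array(P),*ik(P,R,r.x,[ 0.039,-0.586,2.036,-0.147,1.177,1.843]))
E
```

```text
[  0.181 320.162 369.919 553.267 352.154  64.803  51.195] [-0.027  0.015 -0.003 -0.043 -0.103 -0.307  0.018  0.135  0.318  0.002
 -0.798 -0.601  1.233  1.522  0.648  0.012]
grasp [513.734  13.832 173.35 ] [ 0.206 -0.609  2.5   -0.918  0.526  2.66 ] 50.131316376457804
stand [464.989  24.256 196.594] [ 0.373 -0.742  2.5   -0.876  0.797  2.66 ] 59.552481189450845
out [573.659   1.018 304.765] [ 0.067 -0.852  2.5   -0.61   0.454  2.253] 1.8117647678764857
final [560   0 330] [-0.092  0.001  1.467 -0.     1.673  1.479] 2.6645352591003757e-13
```

```bash
cat > ik.py <<'E'
from h import *
from scipy.optimize import least_squares
lo=[-2.96,-.89,.02,-1.34,0,-2.66];hi=[2.96,2.26,2.5,4.48,2.73,2.66]
def model():
    q0=np.array([0,400,430,430,200,0,50.])
    return least_squares(lambda q:np.concatenate([fk(j,q)[0]-x for j,x in data]+[0.01*(np.array(q)-q0)]),q0).x
def ik(P,R,q,j0):
    g=lambda j:np.concatenate([fk(j,q)[0]-P,300*(R*fk(j,q)[1].inv()).as_rotvec()])
    s=least_squares(g,np.clip(j0,np.array(lo)+.01,np.array(hi)-.01),bounds=(lo,hi)); return s.x,np.abs(s.fun).max()
def RA(a):  # tool z pointing a deg below horizontal, in rack plane
    a=np.radians(a); zt=np.cos(a)*xr-np.array([0,0,np.sin(a)]); return Rn.from_matrix(np.c_[-yr,np.cross(zt,-yr),zt]),zt
E
python3 - <<'E'
from ik import *
np.set_printoptions(precision=3,suppress=True)
q=model()
j0=[ 0.039,-0.586,2.036,-0.147,1.177,1.843]
for a in (40,45,50,55,60,65):
    R,zt=RA(a); G=MID+36*AX-6*zt
    Rf=Rn.from_euler("z",-yaw)*Rn.from_rotvec(np.radians(65)*yr)*R
    for n,P,RR in (("grasp",G,R),("stand",G-55*zt,R),("out",G+145*AX,R),("final",[560,0,330],Rf)):
        print(a,n,np.array(P).round(),*ik(P,RR,q,j0))
E
```

```text
40 grasp [515.  13. 176.] [ 0.104 -0.719  2.5   -0.454  0.614  2.169] 14.50344853494625
40 stand [474.  22. 212.] [ 0.181 -0.89   2.5   -0.439  0.834  2.162] 23.1375751929747
40 out [575.   1. 308.] [ 0.019 -0.708  2.283 -0.266  0.725  1.921] 1.2505552149377763e-12
40 final [560   0 330] [-0.079  0.251  1.218 -0.022  1.933  1.487] 2.8421709430404007e-13
45 grasp [516.  13. 177.] [ 0.057 -0.752  2.5   -0.314  0.661  2.015] 2.8640721062938104
45 stand [478.  22. 216.] [ 0.131 -0.89   2.495 -0.349  0.844  2.062] 11.95193477013288
45 out [576.   1. 308.] [ 0.004 -0.643  2.203 -0.208  0.818  1.867] 3.979039320256561e-13
45 final [560   0 330] [-0.075  0.334  1.136 -0.029  2.02   1.488] 1.2906342661267445e-13
50 grasp [516.  13. 177.] [ 0.032 -0.7    2.438 -0.233  0.734  1.933] 1.1368683772161603e-13
50 stand [482.  21. 219.] [ 0.067 -0.89   2.458 -0.227  0.91   1.927] 1.0957815917157632
50 out [576.   1. 309.] [-0.009 -0.573  2.122 -0.163  0.911  1.826] 2.456368441983159e-13
50 final [560   0 330] [-0.072  0.417  1.054 -0.035  2.106  1.487] 6.59383658785373e-12
55 grasp [517.  13. 178.] [
[... 369 characters left out ...]
04 -0.542  2.277 -0.132  0.897  1.833] 2.8421709430404007e-13
60 stand [490.  19. 225.] [ 0.014 -0.682  2.275 -0.13   1.04   1.832] 1.1368683772161603e-13
60 out [577.   0. 309.] [-0.035 -0.425  1.956 -0.099  1.095  1.769] 2.2737367544323206e-13
60 final [560   0 330] [-0.067  0.581  0.892 -0.051  2.277  1.483] 2.2737367544323206e-13
65 grasp [517.  13. 178.] [-0.019 -0.461  2.196 -0.097  0.98   1.799] 1.894318035766673e-13
65 stand [495.  18. 228.] [-0.006 -0.578  2.182 -0.096  1.112  1.799] 2.5579538487363607e-13
65 out [577.   0. 309.] [-0.046 -0.347  1.872 -0.075  1.187  1.748] 8.743006318923106e-14
65 final [560   0 330] [-0.065  0.663  0.813 -0.06   2.362  1.478] 1.7669199436909366e-11
```

```bash
python3 - <<'E'
from ik import *
np.set_printoptions(precision=4,suppress=True)
s,p,R=cur(); Rg,zt=RA(55); G=MID+36*AX-6*zt
print((Rg*R.inv()).as_rotvec(), zt, "grasp tcp",G,"standoff",G-50*zt, G-50*zt-p)
E
```

```text
[-0.0081 -0.0776  0.0053] [ 0.5609 -0.1199 -0.8192] grasp tcp [516.5125  13.2382 177.542 ] standoff [488.4677  19.2352 218.4996] [ -36.5248   -4.6809 -108.8191]
```

Emit:
{"name": "step_arm", "arguments": {"increments": [[[-0.02,-0.002,0],[-0.004,-0.039,0.003],100],[[-0.02,-0.003,-0.01],[-0.004,-0.039,0.002],100],[[0.0,0,-0.025],[0,0,0],100],[[0.0,0,-0.025],[0,0,0],100],[[0.003,0,-0.025],[0,0,0],100],[[0,0,-0.024],[0,0,0],100],[[0,0,0],[0,0,0],100],[[0,0,0],[0,0,0],100]]}}

```text
clock: 2.77
ee_pos: [487.4, 18.6, 217.4]
orientation: [0.188, -0.599, 0.742, -0.233]
wrist_force: [-0.9, -0.4, 0.2]
width: 56.5
```

```bash
python3 - <<'E'
from ik import *
from bench import optics
np.set_printoptions(precision=3,suppress=True)
s,p,R=cur(); Rg,zt=RA(55); G=MID+36*AX-6*zt
print(s["clock"],s["joint_pos"],p,(Rg*R.inv()).as_rotvec(),G-p)
for n in ("scene","top"):
    I,d=optics.snapshot(n); np.savez(f"{n}1.npz",p=I,d=d)
    c=(slice(150,240),slice(260,360)); cv2.imwrite(f"pics/{n}1.png",cv2.resize(I[c][:,:,::-1],None,fx=7,fy=6.6 if 0 else 7)[:600])
E
```

```text
2.7667 [ 0.034 -0.781  2.374 -0.171  0.961  1.873] [487.378  18.599 217.376] [-0.    -0.002  0.001] [ 29.135  -5.36  -39.834]
```

View pics/scene1.png

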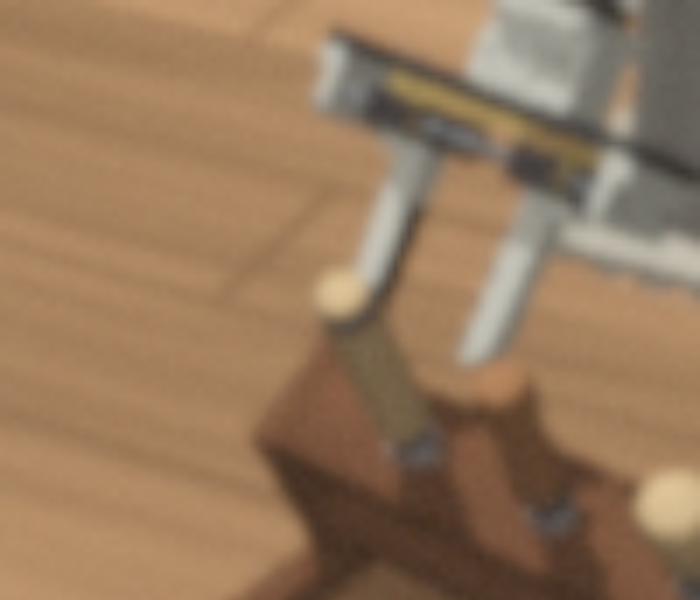

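View pics/top1.png

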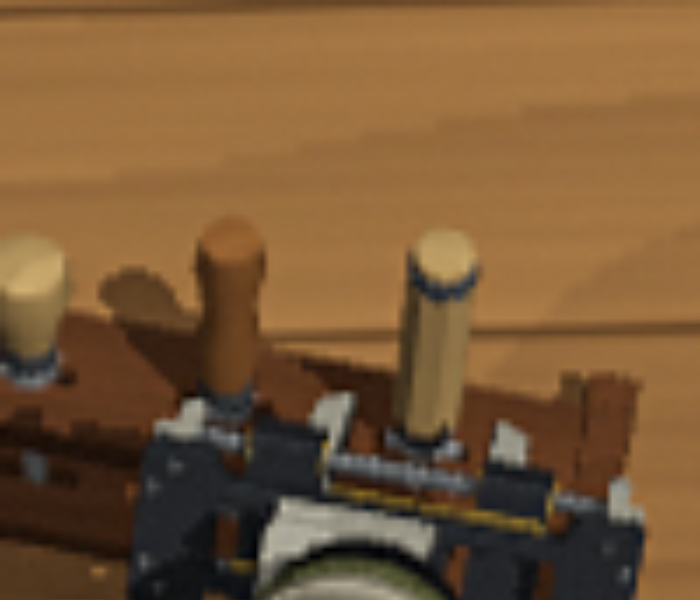

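```bash
python3 - <<'E'
from ik import *
np.set_printoptions(precision=3,suppress=True)
s,p,R=cur(); M=R.as_matrix(); zt=M[:,2]; x=M[:,0]
for n in("top","scene"):
    I=np.load(f"{n}1.npz")["p"][150:240,260:360,::-1]; I=cv2.resize(I,None,fx=7,fy=7)
    def dot(P,col):
        u=proj(n,[P])[0]; c=((u-[260,150]+.5)*7); cv2.circle(I,tuple(c.astype(int)),3,col,-1)
    for k in (-28,28,-45,45): dot(p+25*zt+k*x,(0,255,0))
    for k in (25,40): dot(p+k*zt,(255,0,255))
    for t in (0,22,36,70,116,130): dot(MID+t*AX,(0,0,255))
    for t in (36,80): 
        for e in(-13.5,13.5): dot(MID+t*AX+e*yr,(255,255,0))
    cv2.imwrite(f"pics/{n}1o.png",I[:600])
E
```

```text
(no output)
```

View pics/scene1o.png

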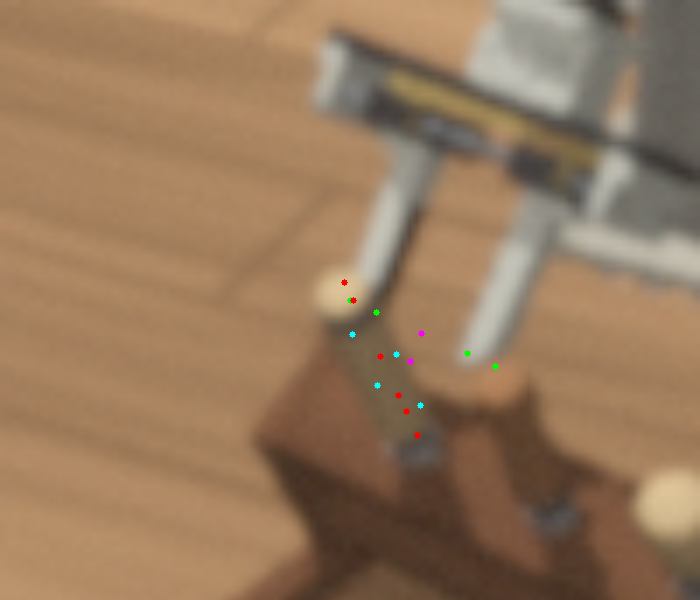

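View pics/top1o.png

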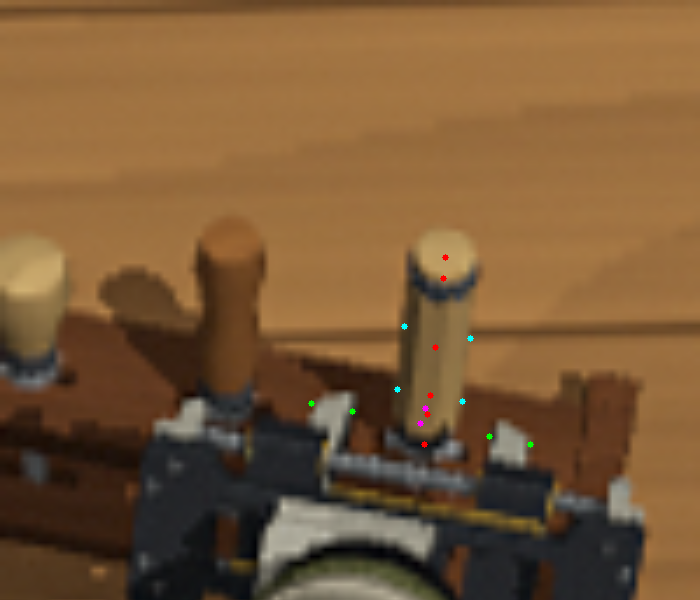

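Emit:
{"name": "step_arm", "arguments": {"increments": [[[0.006,-0.001,-0.008],[0,0,0],100],[[0.006,-0.001,-0.008],[0,0,0],100],[[0.006,-0.001,-0.008],[0,0,0],100],[[0.006,-0.001,-0.008],[0,0,0],100],[[0.005,-0.0014,-0.008],[0,0,0],100],[[0,0,0],[0,0,0],100],[[0,0,0],[0,0,0],100],[[0,0,0],[0,0,0],100]]}}

```text
clock: 3.53
ee_pos: [517.9, 14.5, 180.5]
orientation: [0.19, -0.6, 0.741, -0.235]
wrist_force: [-0.6, -0.7, -0.4]
width: 56.3
```

```bash
python3 - <<'E'
from ik import *
from bench import optics
np.set_printoptions(precision=3,suppress=True)
s,p,R=cur(); Rg,zt=RA(55); G=MID+36*AX-6*zt
print(s["clock"],s["joint_pos"],p,(Rg*R.inv()).as_rotvec(),G-p,s["wrist_force"])
for n in ("scene","top"):
    I,d=optics.snapshot(n); np.savez(f"{n}2.npz",p=I,d=d)
    c=(slice(165,235),slice(280,360)); cv2.imwrite(f"pics/{n}2.png",cv2.resize(I[c][:,:,::-1],None,fx=8,fy=8))
E
```

```text
3.5333 [ 0.017 -0.627  2.356 -0.177  0.818  1.879] [517.906  14.51  180.493] [-0.     0.003 -0.001] [-1.393 -1.272 -2.951] [-0.645 -0.71  -0.402]
```

View pics/scene2.png

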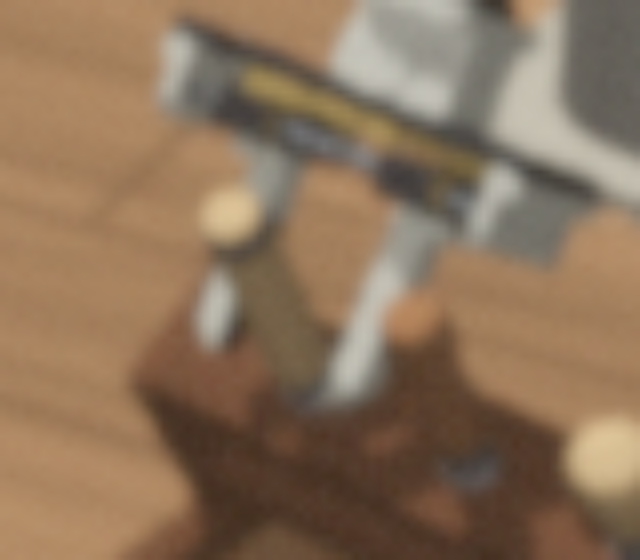

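View pics/top2.png

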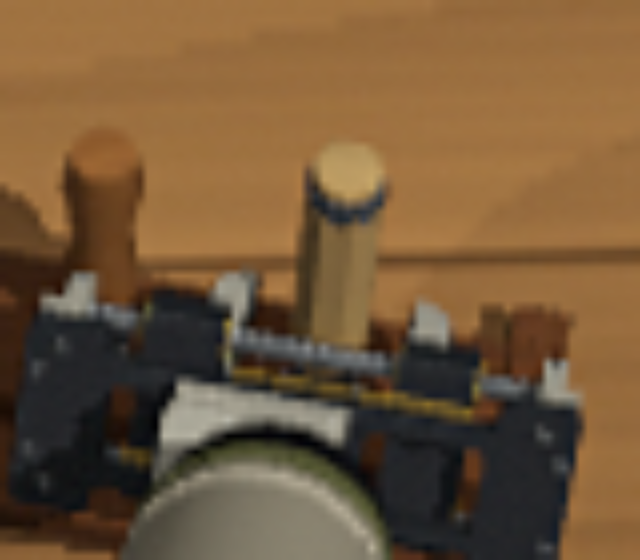

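Emit:
{"name": "step_arm", "arguments": {"increments": [[[-0.001,-0.0013,-0.003],[0,0,0],100],[[0,0,0],[0,0,0],120],[[0,0,0],[0,0,0],140],[[0,0,0],[0,0,0],150],[[0,0,0],[0,0,0],160],[[0,0,0],[0,0,0],165],[[0,0,0],[0,0,0],170],[[0,0,0],[0,0,0],175]]}}

```text
clock: 4.3
ee_pos: [516.3, 13.4, 175.7]
orientation: [0.19, -0.6, 0.741, -0.234]
wrist_force: [0.2, 1.3, 0.7]
width: 30.6
```

Emit:
{"name": "step_arm", "arguments": {"increments": [[[0,0,0],[0,0,0],180],[[0,0,0],[0,0,0],185],[[0,0,0],[0,0,0],190],[[0,0,0],[0,0,0],200],[[0,0,0],[0,0,0],255],[[0,0,0],[0,0,0],255],[[0,0,0],[0,0,0],255],[[0,0,0],[0,0,0],255]]}}

```text
clock: 4.97
ee_pos: [516.5, 13.5, 176.1]
orientation: [0.19, -0.6, 0.741, -0.234]
wrist_force: [1.4, 3.2, 2.6]
width: 26.9
```

```bash
python3 - <<'E'
from ik import *
np.set_printoptions(precision=3,suppress=True)
s,p,R=cur(); Rg,zt=RA(55)
print(p,(Rg*R.inv()).as_rotvec(),s["wrist_force"],s["torque"],s["width"])
print(AX*10, AX*30)
E
```

```text
[516.505  13.477 176.056] [-0.001  0.002 -0.001] [1.408 3.242 2.579] [ 0.665 -0.187  0.369] 26.876333905472514
[ 4.133 -0.884  9.063] [12.398 -2.651 27.189]
```

Emit:
{"name": "step_arm", "arguments": {"increments": [[[0.001,0.0003,0.0022],[0,0,0],255],[[0.001,0.0003,0.0023],[0,0,0],255],[[0.0021,-0.0004,0.0045],[0,0,0],255],[[0,0,0],[0,0,0],255],[[0,0,0],[0,0,0],255],[[0,0,0],[0,0,0],255],[[0,0,0],[0,0,0],255],[[0,0,0],[0,0,0],255]]}}

```text
clock: 5.63
ee_pos: [520.1, 13.5, 184.3]
orientation: [0.189, -0.6, 0.741, -0.234]
wrist_force: [-0.3, 0.3, -2.5]
width: 26.9
```

```bash
python3 - <<'E'
from ik import *
from bench import optics
np.set_printoptions(precision=3,suppress=True)
s,p,R=cur(); Rg,zt=RA(55)
print(p,(Rg*R.inv()).as_rotvec(),s["wrist_force"],s["torque"],s["width"])
p0=np.array([516.505,13.477,176.056]); d=p-p0; print("along",d@AX,"y",d@yr,"perp",d@ZT)
for n in ("scene","top"):
    I,d=optics.snapshot(n); np.savez(f"{n}3.npz",p=I,d=d)
    c=(slice(165,235),slice(280,360)); cv2.imwrite(f"pics/{n}3.png",cv2.resize(I[c][:,:,::-1],None,fx=8,fy=8))
E
```

```text
[520.105  13.487 184.262] [-0.     0.    -0.001] [-0.299  0.254 -2.519] [0.125 0.52  0.031] 26.859862620331675
along 8.924084057769061 y 0.7626030242883671 perp -0.27907445687947724
```

View pics/scene3.png

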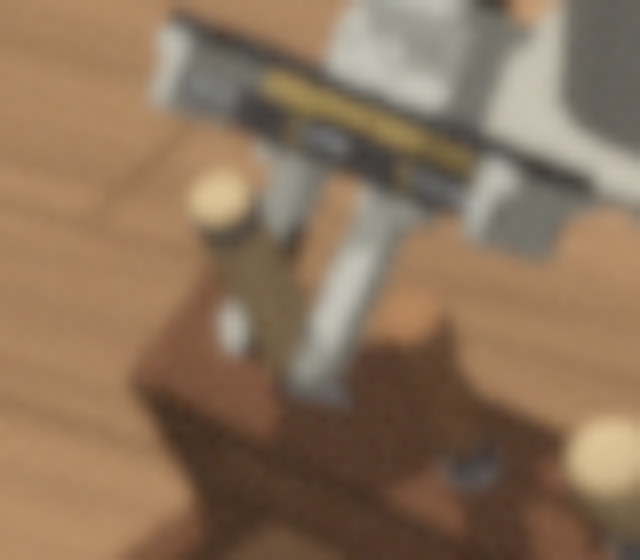

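View pics/top3.png

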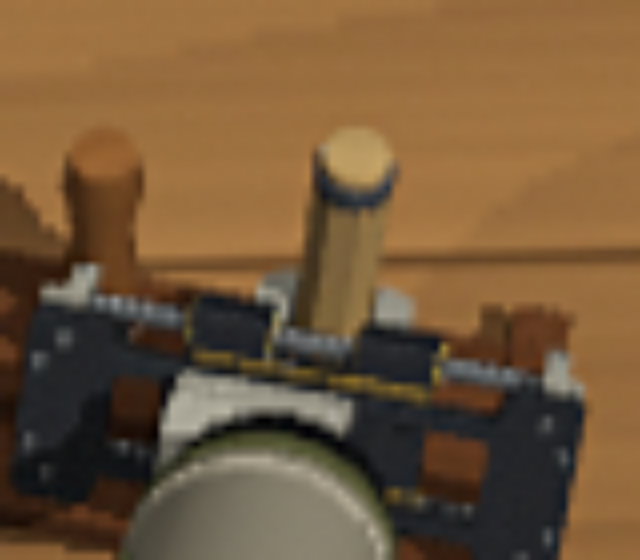

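```bash
python3 - <<'E'
from ik import *
np.set_printoptions(precision=2,suppress=True)
def hl(f):
    I=np.load(f)["p"]; L=cv2.cvtColor(I,cv2.COLOR_RGB2LAB).astype(float); hsv=cv2.cvtColor(I,cv2.COLOR_RGB2HSV)
    out=[]
    for v in range(184,206):
        r=I[v,308:338].astype(float); out.append(r)
    return I
for f in ("top0","top2","top3"):
    z=np.load(f+".npz"); I=z["p"]; d=z["d"]; uv=np.stack(np.meshgrid(np.arange(640),np.arange(400)),-1).reshape(-1,2)
    X=at_depth("top",uv,d.ravel()).reshape(400,640,3); Z=X[...,2]
    c=[]
    for v in range(182,206):
        u=np.where((Z[v,310:336]>175)&(Z[v,310:336]<290))[0]+310
        if len(u)>6 and len(u)<13:
            # subpixel edges by colour gradient
            g=I[v].astype(float)[:,0]  # red
            c.append((v,u.min(),u.max()))
    c=np.array(c); k=np.polyfit(c[:,0],(c[:,1]+c[:,2])/2,1); print(f,k,np.polyval(k,[185,195,204]),len(c))
    # mean of handle surface points' positions in rack frame, split along axis
    m=np.zeros(Z.shape,bool); m[182:206,310:336]=(Z[182:206,310:336]>175)&(Z[182:206,310:336]<290)
    P=X[m]-MID; t=P@AX; y=P@yr
    g=(t>20)&(t<140); print("  y(t) fit",np.polyfit(t[g],y[g],1),g.sum())
    hoop=0
E
```

```text
top0 [ -0.11 342.36] [322.82 321.77 320.82] 22
  y(t) fit [-0.    0.91] 222
top2 [ -0.26 372.27] [323.52 320.88 318.51] 20
  y(t) fit [0.   0.66] 240
top3 [ -0.17 356.13] [323.77 322.02 320.44] 18
  y(t) fit [-0.02  2.52] 272
```

```bash
cat > ax.py <<'E'
from ik import *
def axis(f,lo=55,hi=128,off=np.zeros(3)):
    z=np.load(f+".npz"); d=z["d"]; uv=np.stack(np.meshgrid(np.arange(640),np.arange(400)),-1).reshape(-1,2)
    X=at_depth("top",uv,d.ravel()); P=X-MID-off; t=P@AX; y=P@yr; x=P@ZT
    g=(t>lo)&(t<hi)&(np.abs(y)<22)&(np.abs(x)<30)
    k=np.polyfit(t[g],y[g],1); r=y[g]-np.polyval(k,t[g]); cov=r.std()/np.sqrt(g.sum())/t[g].std()
    kx=np.polyfit(t[g],x[g],1)
    print(f,"y slope deg %.2f +- %.2f"%(np.degrees(k[0]),np.degrees(cov)),"y mid %.2f"%np.polyval(k,90),"x slope deg %.2f"%np.degrees(kx[0]),"x mid %.2f"%np.polyval(kx,90),g.sum())
E
python3 - <<'E'
from ax import *
axis("top0");axis("top1");axis("top2");axis("top3",off=9*AX)
E
```

```text
top0 y slope deg 1.20 +- 1.64 y mid 0.54 x slope deg 1.92 x mid -7.26 161
top1 y slope deg 0.84 +- 1.57 y mid 0.64 x slope deg 2.74 x mid -7.34 168
top2 y slope deg 1.05 +- 1.64 y mid 0.22 x slope deg 1.36 x mid -7.03 161
top3 y slope deg -1.74 +- 1.54 y mid -0.60 x slope deg 3.06 x mid -8.15 169
```

```bash
python3 - <<'E'
from ax import *
np.set_printoptions(precision=2,suppress=True)
for n,b in(("top",(180,200,312,334)),("scene",(182,202,298,318))):
  C=[]
  for f in (0,1,2,3):
    I=np.load(f"{n}{f}.npz")["p"].astype(int)[b[0]:b[1],b[2]:b[3]]
    r,g,bl=I[...,0],I[...,1],I[...,2]
    m=((r>185)&(g>150)&(bl<150)) if n=="top" else ((r>165)&(g>145))
    w=m.astype(float); k,lab,st,cen=cv2.connectedComponentsWithStats(m.astype(np.uint8)); 
    if k<2: print(n,f,"none",I[8,:, :].tolist()[:3]); continue
    i=1+np.argmax(st[1:,4]); C.append(cen[i]+[b[2],b[0]]); print(n,f,C[-1],st[i])
  B=MID+130*AX; print("pred shift",proj(n,[B+8.92*AX+.76*yr])-proj(n,[B]),"per mm y",proj(n,[B+yr])-proj(n,[B]),"per mm x",proj(n,[B+ZT])-proj(n,[B]))
E
```

```text
top 0 [323.25 186.44] [ 8  4  8  6 32]
top 1 [323.19 186.69] [ 8  5  8  5 26]
top 2 [323.24 186.76] [ 8  5  8  5 25]
top 3 [324.4 184.8] [ 9  3  8  5 25]
pred shift [[-0.05 -2.04]] per mm y [[-0.36 -0.07]] per mm x [[ 0.06 -0.28]]
scene 0 [308.15 190.97] [ 7  6  7  7 39]
scene 1 [310.23 188.32] [ 7  0 12 13 78]
scene 2 [308.2  190.82] [ 7  5  8  8 44]
scene 3 [306.72 188.67] [ 5  3  8  8 46]
pred shift [[-0.6  -1.56]] per mm y [[0.24 0.11]] per mm x [[-0.18  0.23]]
```

```bash
python3 - <<'E'
from ax import *
p=np.array([520.105,13.487,184.262]); zt=RA(55)[1]
out=[]
for f,O,sh in (("top0",MID+.4*yr,0),("top3",None,9)):
    I=np.load(f+".npz")["p"][176:216,305:340,::-1]; I=cv2.resize(I,None,fx=11,fy=11,interpolation=cv2.INTER_NEAREST)
    for th,col in((0,(0,0,255)),(-2,(0,255,0))):
        a=AX*np.cos(np.radians(th))+yr*np.sin(np.radians(th))
        yy=yr*np.cos(np.radians(th))-AX*np.sin(np.radians(th))
        if O is not None: g=O+35*AX
        else: g=p+6*zt
        for t in np.arange(0,95,6):
            for e in (-13.5,13.5):
                u=proj("top",[g+t*a+e*yy])[0]; c=(u-[305,176]+.5)*11; cv2.circle(I,tuple(c.astype(int)),2,col,-1)
    out.append(I)
cv2.imwrite("pics/cmp.png",np.hstack(out))
E
```

```text
(no output)
```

View pics/cmp.png

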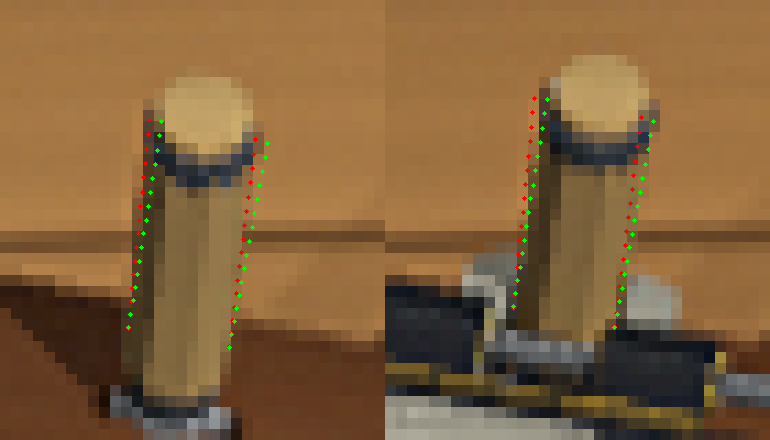

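Emit:
{"name": "step_arm", "arguments": {"increments": [[[0,0,0],[-0.007,0.0015,0.003],255],[[0,0,0],[-0.007,0.0015,0.003],255],[[0,0,0],[-0.007,0.0015,0.003],255],[[0,-0.0003,0],[-0.006,0.001,0.003],255],[[0,0,0],[0,0,0],255],[[0,0,0],[0,0,0],255],[[0,0,0],[0,0,0],255],[[0,0,0],[0,0,0],255]]}}

```text
clock: 6.4
ee_pos: [520.3, 13.2, 184.6]
orientation: [0.181, -0.608, 0.735, -0.241]
wrist_force: [0.0, 0.3, -2.3]
width: 26.8
```

```bash
python3 - <<'E'
from ax import *
from bench import optics
np.set_printoptions(precision=3,suppress=True)
s,p,R=cur(); print(p,s["wrist_force"],s["torque"],s["width"])
for n in ("scene","top"):
    I,d=optics.snapshot(n); np.savez(f"{n}4.npz",p=I,d=d)
for n,b in(("top",(180,200,312,334)),("scene",(182,202,298,318))):
  for f in (0,3,4):
    I=np.load(f"{n}{f}.npz")["p"].astype(int)[b[0]:b[1],b[2]:b[3]]
    r,g,bl=I[...,0],I[...,1],I[...,2]
    m=((r>185)&(g>150)&(bl<150)) if n=="top" else ((r>165)&(g>145))
    k,lab,st,cen=cv2.connectedComponentsWithStats(m.astype(np.uint8)); i=1+np.argmax(st[1:,4]); print(n,f,cen[i]+[b[2],b[0]])
I=np.load("top4.npz")["p"][165:235,280:360,::-1]; cv2.imwrite("pics/top4.png",cv2.resize(I,None,fx=8,fy=8))
E
```

```text
[520.294  13.247 184.592] [ 0.019  0.314 -2.292] [0.182 0.57  0.047] 26.849365891242453
top 0 [323.25  186.438]
top 3 [324.4 184.8]
top 4 [323.826 184.478]
scene 0 [308.154 190.974]
scene 3 [306.717 188.674]
scene 4 [307.923 188.442]
```

View pics/top4.png

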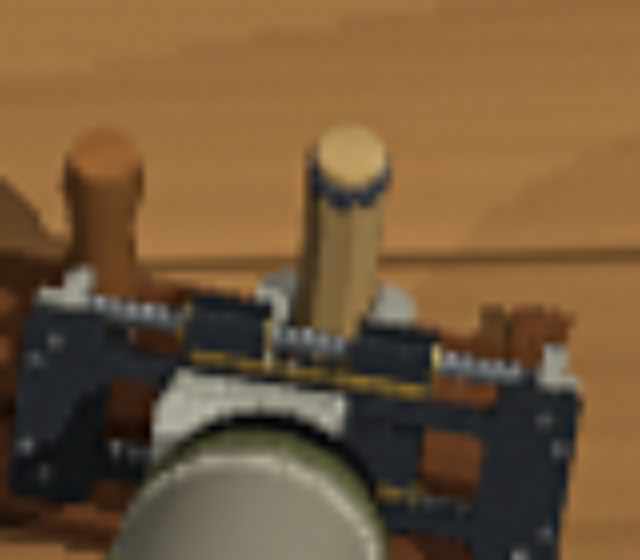

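Emit:
{"name": "step_arm", "arguments": {"increments": [[[-0.0007,0,0],[0.001,0.003,0],255],[[-0.0007,0,0],[0.001,0.003,0],255],[[0.0012,-0.0003,0.0027],[0,0,0],255],[[0.0021,-0.0005,0.0045],[0,0,0],255],[[0.0021,-0.0004,0.0045],[0,0,0],255],[[0.0021,-0.0005,0.0045],[0,0,0],255],[[0.0021,-0.0004,0.0045],[0,0,0],255],[[0,0,0],[0,0,0],255]]}}

```text
clock: 7.17
ee_pos: [529.6, 11.0, 207.3]
orientation: [0.18, -0.608, 0.735, -0.239]
wrist_force: [-0.2, -0.4, -1.8]
width: 26.6
```

```bash
cat > chk.py <<'E'
from ax import *
np.set_printoptions(precision=3,suppress=True)
s,p,R=cur(); d=p-np.array([516.505,13.477,176.056]); print("along %.1f y %.2f perp %.2f"%(d@AX,d@yr,d@ZT),s["wrist_force"],s["torque"],s["width"],s["joint_pos"])
E
python3 chk.py
```

```text
along 34.0 y 0.33 perp -1.11 [-0.228 -0.388 -1.764] [ 0.192  0.472 -0.001] 26.64859094165687 [ 0.02  -0.597  2.287 -0.19   0.867  1.859]
```

Emit:
{"name": "step_arm", "arguments": {"increments": [[[0.0021,-0.0004,0.0045],[0,0,0],255],[[0.0021,-0.0005,0.0045],[0,0,0],255],[[0.0021,-0.0004,0.0046],[0,0,0],255],[[0.0021,-0.0005,0.0045],[0,0,0],255],[[0.0021,-0.0004,0.0046],[0,0,0],255],[[0.002,-0.0005,0.0045],[0,0,0],255],[[0.002,-0.0004,0.0046],[0,0,0],255],[[0.002,-0.0005,0.0045],[0,0,0],255]]}}

```text
clock: 7.83
ee_pos: [545.2, 7.5, 242.1]
orientation: [0.179, -0.608, 0.736, -0.239]
wrist_force: [1.0, 0.0, -2.6]
width: 26.9
```

```bash
python3 chk.py; python3 - <<'E'
from ax import *
from bench import optics
for n in ("scene","top"):
    I,d=optics.snapshot(n); np.savez(f"{n}5.npz",p=I,d=d)
    c=(slice(150,240),slice(270,370)); cv2.imwrite(f"pics/{n}5.png",cv2.resize(I[c][:,:,::-1],None,fx=6.6,fy=6.6))
E
```

```text
along 72.3 y 0.14 perp -1.32 [ 1.024  0.038 -2.609] [0.234 0.481 0.008] 26.90249761400325 [ 0.009 -0.565  2.202 -0.174  0.92   1.833]
```

View pics/scene5.png

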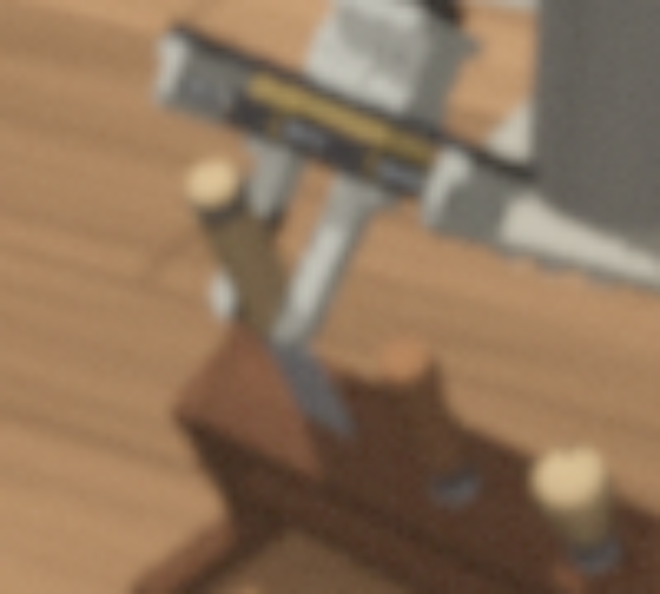

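View pics/top5.png

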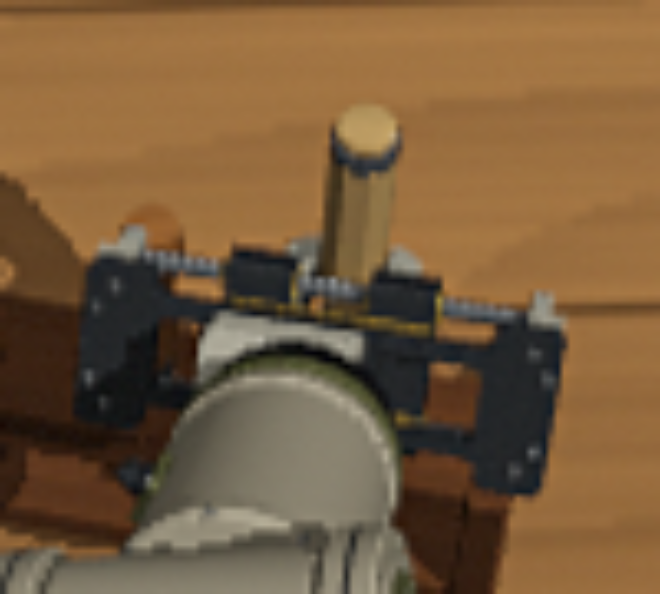

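Emit:
{"name": "step_arm", "arguments": {"increments": [[[0.0021,-0.0004,0.0045],[0,0,0],255],[[0.0021,-0.0005,0.0045],[0,0,0],255],[[0.0021,-0.0004,0.0046],[0,0,0],255],[[0.0021,-0.0004,0.0045],[0,0,0],255],[[0.0021,-0.0004,0.0046],[0,0,0],255],[[0.0021,-0.0004,0.0045],[0,0,0],255],[[0.0021,-0.0004,0.0046],[0,0,0],255],[[0.0021,-0.0004,0.0045],[0,0,0],255]]}}

```text
clock: 8.6
ee_pos: [562.1, 4.2, 278.5]
orientation: [0.179, -0.608, 0.736, -0.239]
wrist_force: [0.6, -0.1, -3.6]
width: 26.7
```

Emit:
{"name": "step_arm", "arguments": {"increments": [[[0.0021,-0.0004,0.0045],[0,0,0],255],[[0.0021,-0.0005,0.0045],[0,0,0],255],[[0.0021,-0.0004,0.0046],[0,0,0],255],[[0.0021,-0.0005,0.0045],[0,0,0],255],[[0.0021,-0.0004,0.0046],[0,0,0],255],[[0.0021,-0.0005,0.0045],[0,0,0],255],[[0.0021,-0.0004,0.0046],[0,0,0],255],[[0.0021,-0.0005,0.0045],[0,0,0],255]]}}

```text
clock: 9.27
ee_pos: [578.8, 0.6, 314.7]
orientation: [0.179, -0.608, 0.736, -0.239]
wrist_force: [0.4, 0.7, -3.3]
width: 26.6
```

```bash
python3 chk.py
```

```text
along 152.5 y 0.42 perp -0.90 [ 0.419  0.748 -3.343] [0.149 0.504 0.021] 26.606050260275058 [-0.01  -0.486  2.018 -0.15   1.02   1.79 ]
```

Emit:
{"name": "step_arm", "arguments": {"increments": [[[0.0021,-0.0004,0.0045],[0,0,0],255],[[0.0021,-0.0005,0.0045],[0,0,0],255],[[0.0021,-0.0004,0.007],[0,0,0],255],[[0.0021,-0.0005,0.008],[0,0,0],255],[[0.0021,-0.0004,0.008],[0,0,0],255],[[0.0021,-0.0005,0.008],[0,0,0],255],[[0.0021,-0.0004,0.006],[0,0,0],255],[[0,0,0.003],[0,0,0],255]]}}

```text
clock: 9.93
ee_pos: [594.0, -2.6, 365.1]
orientation: [0.18, -0.608, 0.735, -0.239]
wrist_force: [0.4, 0.6, -1.7]
width: 26.7
```

```bash
python3 chk.py; python3 - <<'E'
from ax import *
from bench import optics
for n in ("scene","top"):
    I,d=optics.snapshot(n); np.savez(f"{n}6.npz",p=I,d=d)
    c=(slice(120,240),slice(240,380)); cv2.imwrite(f"pics/{n}6.png",cv2.resize(I[c][:,:,::-1],None,fx=5,fy=5))
s,p,R=cur(); Rg,zt=RA(55); Rf=Rn.from_euler("z",-yaw)*Rn.from_rotvec(np.radians(65)*yr)*Rg
print("p",p,"to final",(Rf*R.inv()).as_rotvec(), Rf.as_matrix())
E
```

```text
along 204.8 y 0.49 perp -8.15 [ 0.364  0.588 -1.68 ] [ 0.125  0.491 -0.026] 26.65809743625389 [-0.017 -0.447  1.9   -0.139  1.095  1.769]
p [593.64787801  -2.51461538 364.28663603] to final [0.13473032 1.12384065 0.16113822] [[ 1.31838984e-16 -8.66025404e-01 -5.00000000e-01]
 [-1.00000000e+00 -9.02056208e-17 -1.11022302e-16]
 [ 5.55111512e-17  5.00000000e-01 -8.66025404e-01]]
```

View pics/scene6.png

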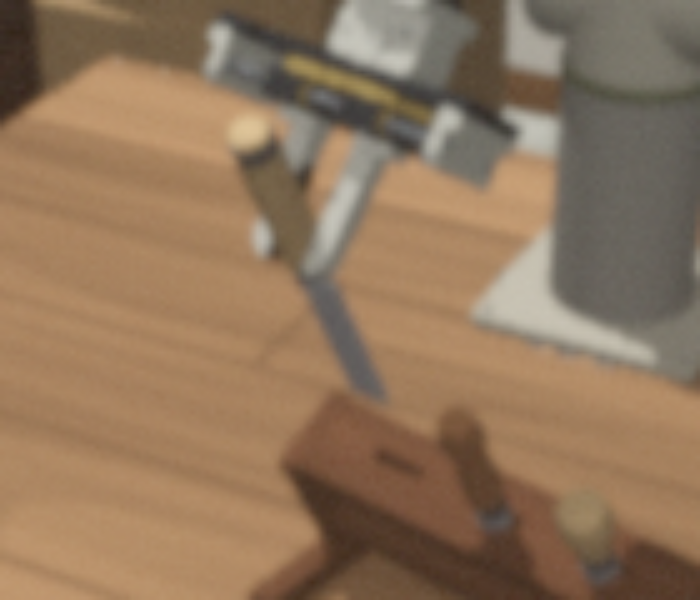

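View pics/top6.png

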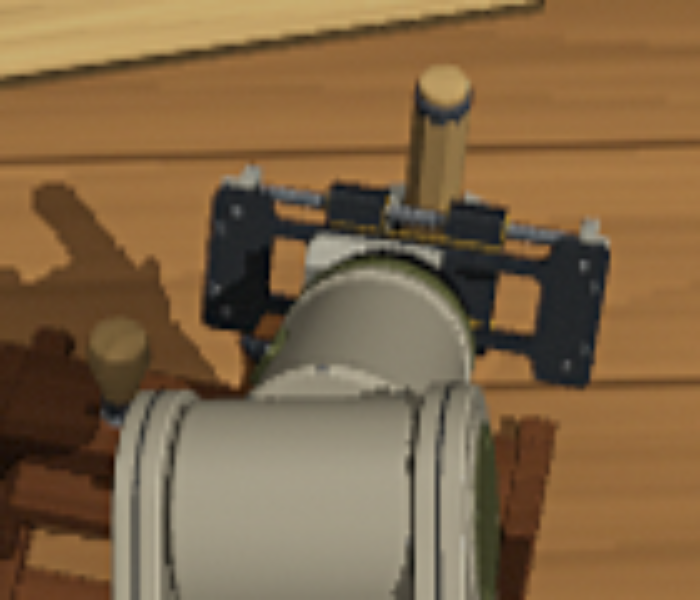

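Emit:
{"name": "step_arm", "arguments": {"increments": [[[-0.001,0,0],[0.002,0.02,0.004],255],[[-0.001,0,0],[0.004,0.035,0.006],255],[[-0.001,0,0],[0.005,0.047,0.008],255],[[-0.001,0,0],[0.005,0.047,0.008],255],[[-0.001,0,0],[0.005,0.047,0.008],255],[[-0.001,0,0],[0.005,0.047,0.008],255],[[-0.001,0,0],[0.005,0.047,0.008],255],[[-0.001,0,0],[0.005,0.047,0.008],255]]}}

```text
clock: 10.7
ee_pos: [585.1, -2.4, 362.9]
orientation: [0.07, -0.658, 0.741, -0.113]
wrist_force: [0.2, 0.2, -2.7]
width: 26.6
```

Emit:
{"name": "step_arm", "arguments": {"increments": [[[-0.001,0,0],[0.005,0.047,0.008],255],[[-0.001,0,0],[0.005,0.047,0.008],255],[[-0.001,0,0],[0.005,0.047,0.008],255],[[-0.001,0,0],[0.005,0.047,0.008],255],[[-0.001,0,0],[0.005,0.047,0.008],255],[[-0.001,0,0],[0.005,0.047,0.008],255],[[-0.001,0,0],[0.005,0.047,0.008],255],[[-0.001,0,0],[0.005,0.047,0.008],255]]}}

```text
clock: 11.37
ee_pos: [577.4, -2.5, 362.9]
orientation: [-0.053, -0.689, 0.722, 0.029]
wrist_force: [0.7, 0.8, -3.1]
width: 26.7
```

```bash
python3 chk.py; python3 - <<'E'
from ax import *
from bench import optics
s,p,R=cur(); Rg,zt=RA(55); Rf=Rn.from_euler("z",-yaw)*Rn.from_rotvec(np.radians(65)*yr)*Rg
print("p",p,"to final",(Rf*R.inv()).as_rotvec())
I,d=optics.snapshot("scene"); cv2.imwrite("pics/scene7.png",cv2.resize(I[80:240,220:400][:,:,::-1],None,fx=3.6,fy=3.6))
E
```

```text
along 195.9 y -2.90 perp -21.99 [ 0.706  0.811 -3.079] [ 0.035 -0.227 -0.018] 26.713193907101267 [-0.069  0.164  1.241 -0.041  1.85   1.54 ]
p [577.38326647  -2.5076523  362.92181942] to final [0.04578288 0.40826719 0.03680487]
```

View pics/scene7.png

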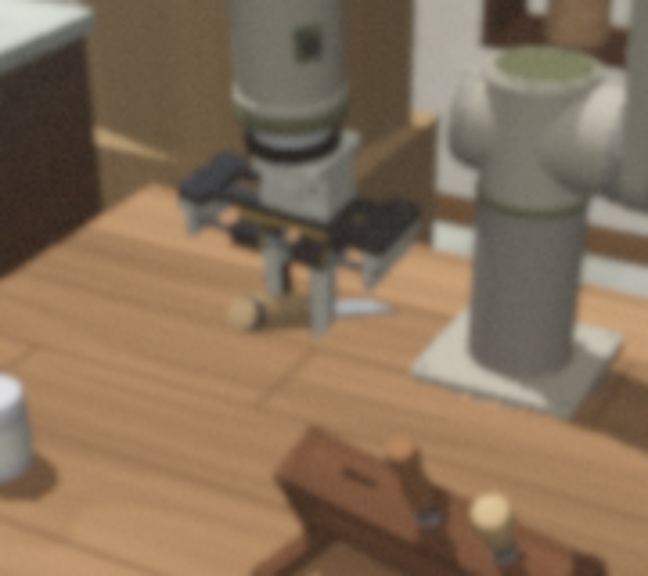

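Emit:
{"name": "step_arm", "arguments": {"increments": [[[-0.001,0,0],[0.005,0.051,0.008],255],[[-0.001,0,0],[0.005,0.051,0.008],255],[[-0.001,0,0],[0.005,0.051,0.008],255],[[-0.001,0,0],[0.005,0.051,0.008],255],[[-0.001,0,0],[0.005,0.051,0.008],255],[[-0.001,0,0],[0.005,0.051,0.008],255],[[-0.001,0,0],[0.005,0.051,0.008],255],[[-0.001,0,0],[0.005,0.051,0.008],255]]}}

```text
clock: 12.08
ee_pos: [569.6, -2.5, 362.9]
orientation: [0.185, 0.693, -0.674, -0.179]
wrist_force: [0.6, -1.2, -3.1]
width: 26.6
```

Emit:
{"name": "step_arm", "arguments": {"increments": [[[0,0,0],[0,0,0],255],[[0,0,0],[0,0,0],255],[[0,0,0],[0,0,0],255],[[0,0,0],[0,0,0],255],[[0,0,0],[0,0,0],255],[[0,0,0],[0,0,0],255],[[0,0,0],[0,0,0],255],[[0,0,0],[0,0,0],255]]}}

```text
clock: 12.75
ee_pos: [569.3, -2.5, 363.6]
orientation: [0.184, 0.692, -0.674, -0.179]
wrist_force: [-0.4, -0.3, -2.7]
width: 26.5
```

```bash
python3 chk.py; python3 - <<'E'
from ax import *
from bench import optics
s,p,R=cur(); Rg,zt=RA(55); Rf=Rn.from_euler("z",-yaw)*Rn.from_rotvec(np.radians(65)*yr)*Rg
print("p",p,"to final",(Rf*R.inv()).as_rotvec())
for n in("scene","top"):
    I,d=optics.snapshot(n); np.savez(f"{n}8.npz",p=I,d=d); u=proj(n,[p])[0].astype(int); print(n,u)
    y0,x0=max(u[1]-60,0),u[0]-75; cv2.imwrite(f"pics/{n}8.png",cv2.resize(I[y0:y0+120,x0:x0+150][:,:,::-1],None,fx=5,fy=5)); print(x0,y0)
E
```

```text
along 193.2 y -4.56 perp -29.47 [-0.377 -0.288 -2.708] [ 0.009 -0.549  0.023] 26.54513810350958 [-0.065  0.529  0.871 -0.06   2.257  1.453]
p [569.27058964  -2.47159895 363.58950565] to final [ 0.00108677  0.00482775 -0.02694913]
scene [304 161]
229 101
top [325 172]
250 112
```

View pics/scene8.png

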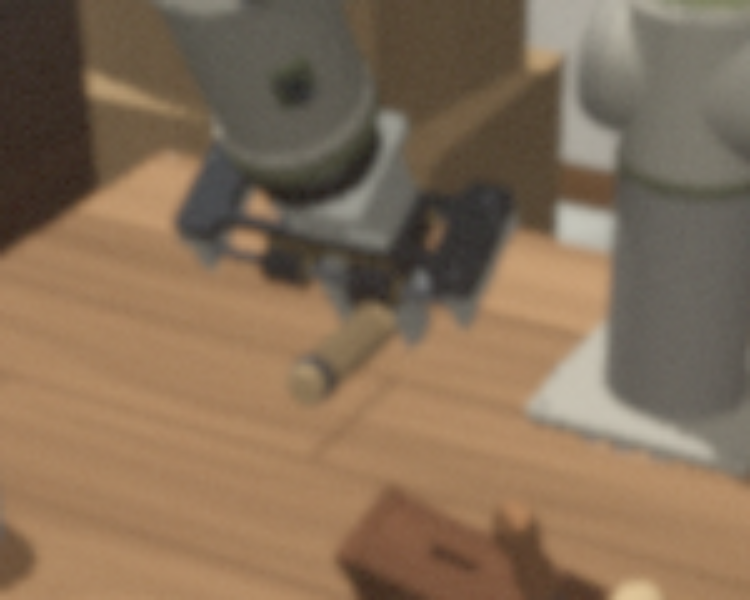

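View pics/top8.png

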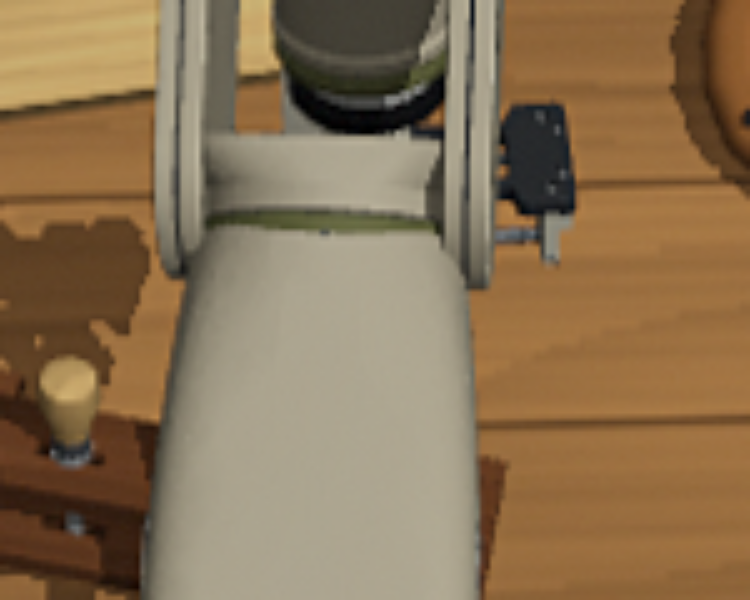

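```bash
python3 - <<'E'
from ax import *
np.set_printoptions(precision=3,suppress=True)
s,p,R=cur(); zt=R.apply([0,0,1]); g=p+6*zt
p0=np.array([516.505,13.477,176.056]); print("s",(p0+6*RA(55)[1]-MID)@AX)
# butt mask
I=np.load("scene8.npz")["p"]; d=np.load("scene8.npz")["d"]
I8=I[101:221,229:379]; 
b=(229+45,229+85,101+55,101+85)
sub=I[b[2]:b[3],b[0]:b[1]].astype(int)
cv2.imwrite("pics/s8z.png",cv2.resize(sub[...,::-1].astype(np.uint8),None,fx=18,fy=18,interpolation=cv2.INTER_NEAREST))
for n,P in (("axis0",g),("axis100",g+95.5*np.array([1,0,0])),("+5y",g+95.5*np.array([1,0,0])+[0,5,0]),("+5z",g+95.5*np.array([1,0,0])+[0,0,5])):
    print(n,proj("scene",[P])[0])
# depth cloud of handle
uv=np.stack(np.meshgrid(np.arange(640),np.arange(400)),-1).reshape(-1,2)
X=at_depth("scene",uv,d.ravel()); q=X-g; m=(q[:,0]>22)&(q[:,0]<97)&(np.abs(q[:,1])<30)&(np.abs(q[:,2])<30)
k=np.polyfit(q[m,0],q[m,1:],1); r=q[m,1:]-(q[m,:1]*k[0]+k[1]); print(m.sum(),"slopes deg y,z",np.degrees(k[0]),"+-",np.degrees(r.std(0)/np.sqrt(m.sum())/q[m,0].std()),"off",k[1]+k[0]*60)
E
```

```text
s 34.62901833916294
axis0 [305.381 162.664]
axis100 [289.405 176.915]
+5y [290.921 177.327]
+5z [289.339 175.398]
182 slopes deg y,z [ 5.074 -6.516] +- [1.791 1.274] off [6.014 4.922]
```

View pics/s8z.png

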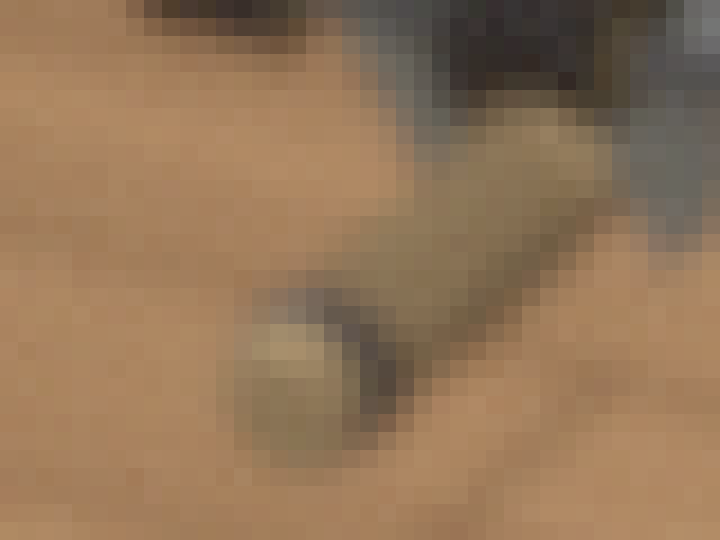

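```bash
python3 - <<'E'
from ax import *
np.set_printoptions(precision=3,suppress=True)
Rg=RA(55)[0]; Rf=Rn.from_euler("z",-yaw)*Rn.from_rotvec(np.radians(65)*yr)*Rg
R6=Rn.from_rotvec([0.13473032,1.12384065,0.16113822]).inv()*Rf; p6=np.array([593.648,-2.515,364.287])
R4=Rn.from_quat([-.608,.735,-.241,.181]); p4=np.array([520.294,13.247,184.592])
R5=Rn.from_quat([-.608,.736,-.239,.179]); p5=np.array([545.2,7.5,242.1])
s,p8,R8=cur()
at=R4.inv().apply(AX)  # chisel axis in tool frame assumption
print("at",at,"axis now",R8.apply(at),"via6",R6.apply(at))
tiles={"scene":[],"top":[]}
for n in("scene","top"):
  for f,R,p in((0,None,None),(4,R4,p4),(5,R5,p5),(6,R6,p6),(8,R8,p8)):
    if R is None: P=MID+130*AX
    else: P=p+R.apply([0,0,6])+95.4*R.apply(at)
    u=proj(n,[P])[0]; I=np.load(f"{n}{f}.npz")["p"]; c=np.round(u).astype(int)
    sub=I[c[1]-9:c[1]+10,c[0]-9:c[0]+10,::-1]; t=cv2.resize(sub,None,fx=8,fy=8,interpolation=cv2.INTER_NEAREST)
    q=(u-c+9.5)*8; cv2.circle(t,tuple(q.astype(int)),2,(0,0,255),-1); tiles[n].append(t); print(n,f,u)
cv2.imwrite("pics/tiles.png",np.vstack([np.hstack(tiles[n]) for n in tiles]))
E
```

```text
at [ 0.03  -0.866 -0.499] axis now [ 1.    -0.003  0.003] via6 [ 0.417 -0.09   0.904]
scene 0 [308.767 189.816]
scene 4 [308.05  188.252]
scene 5 [302.264 175.876]
scene 6 [289.924 144.893]
scene 8 [289.325 176.773]
top 0 [323.19  186.238]
top 4 [323.194 183.994]
top 5 [324.992 169.507]
top 6 [328.345 136.749]
top 8 [324.61  138.533]
```

View pics/tiles.png

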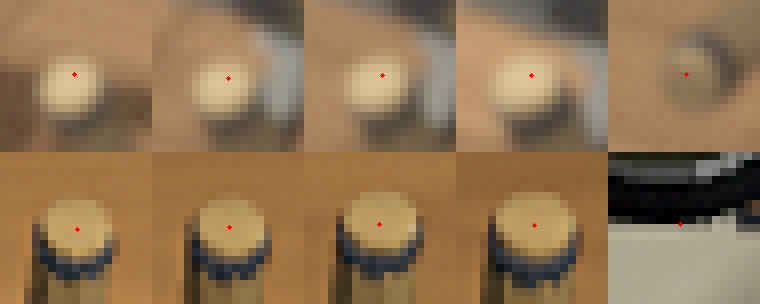

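```bash
cat > ov.py <<'E'
from ax import *
def overlay(f,out,p,R,hyps,bias=(-.65,1.35),L=95.4,box=30,fx=14):
    g=p+R.apply([0,0,6]); u0=proj("scene",[g+[60,0,0]])[0]; x0,y0=(u0-box).astype(int)
    I=np.load(f+".npz")["p"]; I=cv2.resize(I[y0:y0+2*box-8,x0:x0+2*box-4,::-1],None,fx=fx,fy=fx,interpolation=cv2.INTER_NEAREST)
    for (yw,pt),col in hyps:
        a=Rn.from_euler("zy",[yw,-pt],degrees=True).apply([1,0,0]); e1=np.cross([0,0,1],a); e1/=np.linalg.norm(e1); e2=np.cross(a,e1)
        for t,r in((0,2),(25,13.5),(50,13.5),(80,13.5),(L-10,14),(L,11.5)):
            P=[g+t*a+r*(np.cos(w)*e1+np.sin(w)*e2) for w in np.linspace(0,2*np.pi,24)]
            c=((proj("scene",P)+bias-[x0,y0]+.5)*fx).astype(np.int32); cv2.polylines(I,[c],True,col,1)
    cv2.imwrite(out,I)
E
python3 - <<'E'
from ov import *
s,p,R=cur(); overlay("scene8","pics/ov8.png",p,R,[((0,0),(0,0,255)),((3,2.5),(0,255,0))])
E
```

```text
(no output)
```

View pics/ov8.png

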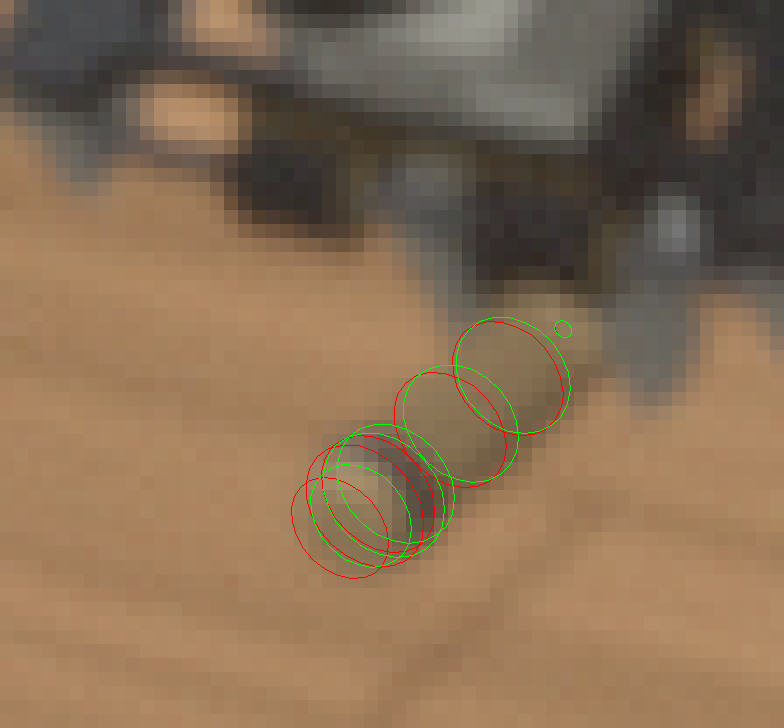

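```bash
python3 - <<'E'
from ov import *
s,p,R=cur()
p6=np.array([593.648,-2.515,364.287]); Rg=RA(55)[0]; Rf=Rn.from_euler("z",-yaw)*Rn.from_rotvec(np.radians(65)*yr)*Rg
R6=Rn.from_rotvec([0.13473032,1.12384065,0.16113822]).inv()*Rf
out=[]
for f,pp,RR in(("scene6",p6,R6),("scene8",p,R)):
    u0=proj("scene",[pp])[0]; x0,y0=(u0-[22,26]).astype(int)
    I=np.load(f+".npz")["p"]; I=cv2.resize(I[y0:y0+44,x0:x0+40,::-1],None,fx=10,fy=10,interpolation=cv2.INTER_CUBIC)
    for zz in (25,0,-20):
        for sx in (-1,1):
            for w,col in ((13.3,(0,0,255)),(33,(0,255,0))):
                for yy in (-7.5,7.5):
                    c=(proj("scene",[pp+RR.apply([sx*w,yy,zz])])[0]+[-.65,1.35]-[x0,y0]+.5)*10; cv2.circle(I,tuple(c.astype(int)),3,col,-1)
    out.append(I)
cv2.imwrite("pics/fing.png",np.hstack(out))
E
```

```text
(no output)
```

View pics/fing.png

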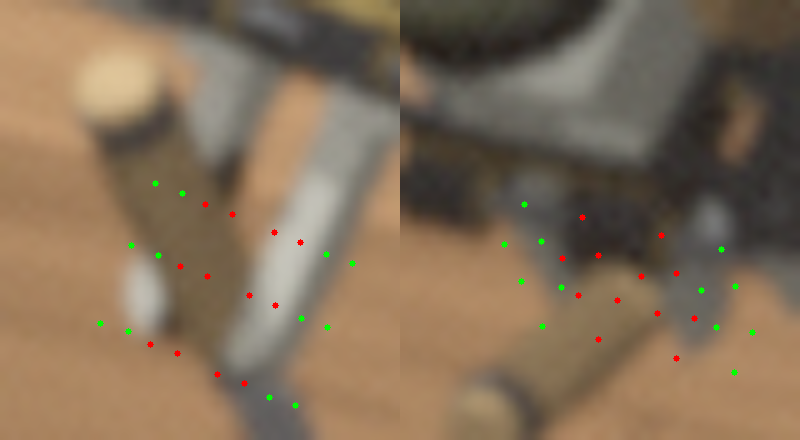

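```bash
python3 - <<'E'
from ov import *
s,p,R=cur(); g=p+R.apply([0,0,6])
for t in (-40,-80,-120,-164.6): print(t,proj("scene",[g+[t,0,0]])[0], (proj("scene",[g+[t,0,0]])[0]-[229,101])*5)
I=np.load("scene8.npz")["p"]; cv2.imwrite("pics/bl8.png",cv2.resize(I[125:175,290:350,::-1],None,fx=12,fy=12,interpolation=cv2.INTER_CUBIC))
E
```

```text
-40 [311.49167282 157.21898029] [412.45836408 281.09490143]
-80 [317.29458155 152.05112619] [441.47290775 255.25563097]
-120 [322.8118137 147.1402904] [469.05906851 230.70145202]
-164.6 [328.65083702 141.94580525] [498.25418511 204.72902626]
```

View pics/bl8.png

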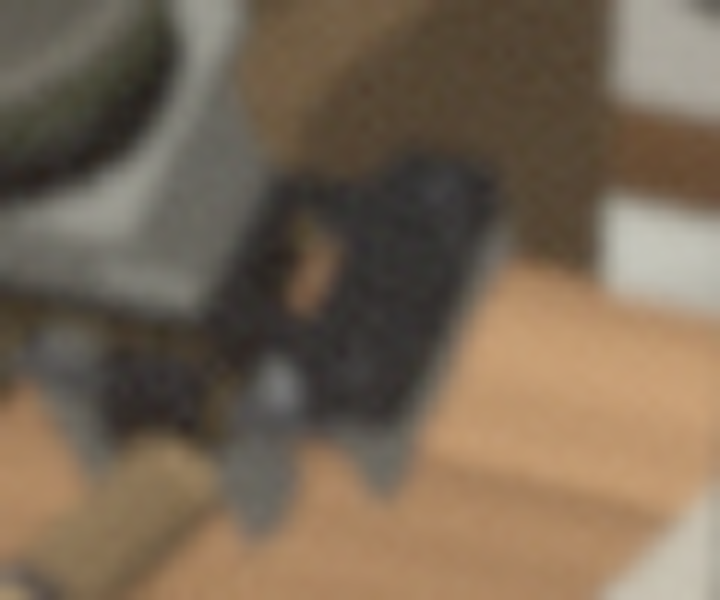

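Emit:
{"name": "step_arm", "arguments": {"increments": [[[0,0,0],[0,0,-0.04],255],[[0,0,0],[0,0,-0.08],255],[[0,0,0],[0,0,-0.08],255],[[0,0,0],[0,0,-0.08],255],[[0,0,0],[0,0,-0.08],255],[[0,0,0],[0,0,-0.08],255],[[0,0,0],[0,0,-0.08],255],[[0,0,0],[0,0,-0.08],255]]}}

```text
clock: 13.52
ee_pos: [569.4, -2.6, 363.1]
orientation: [-0.123, -0.46, 0.85, 0.226]
wrist_force: [-0.7, -0.9, -3.7]
width: 26.7
```

```bash
python3 chk.py; python3 - <<'E'
from ov import *
from bench import optics
s,p,R=cur(); zt=R.apply([0,0,1]); print("p",p,"zt",zt); g=p+6*zt
Rg=RA(55)[0]; Rf=Rn.from_euler("z",-yaw)*Rn.from_rotvec(np.radians(65)*yr)*Rg
I,d=optics.snapshot("scene"); np.savez("scene9.npz",p=I,d=d)
at=np.array([0.03,-0.866,-0.499]); a=R.apply(at); print("rigid axis",a)
x0,y0=270,125
J=cv2.resize(I[y0:y0+60,x0:x0+75,::-1],None,fx=10,fy=10,interpolation=cv2.INTER_CUBIC)
for t in (95.4,60,0,-35,-80,-120,-164.6):
    c=(proj("scene",[g+t*a])[0]+[-.65,1.35]-[x0,y0]+.5)*10; print(t,c); cv2.circle(J,tuple(c.astype(int)),3,(0,0,255),-1)
cv2.imwrite("pics/s9.png",J)
E
```

```text
along 192.8 y -4.71 perp -29.12 [-0.697 -0.943 -3.743] [-0.3   -0.476  0.015] 26.665922700222968 [-0.207  0.463  0.96   0.223  2.197  2.029]
p [569.37465811  -2.6434172  363.06453203] zt [-0.41706674  0.27009721 -0.86781498]
rigid axis [ 0.82117205 -0.57054863  0.00278038]
95.4 [ 66.07016964 469.92577881]
60 [175.86155327 442.61522667]
0 [355.91050502 397.94011131]
-35 [457.52835761 372.78722839]
-80 [584.60082685 341.39598584]
-120 [694.26625236 314.36063208]
-164.6 [813.00472059 285.14700807]
```

View pics/s9.png

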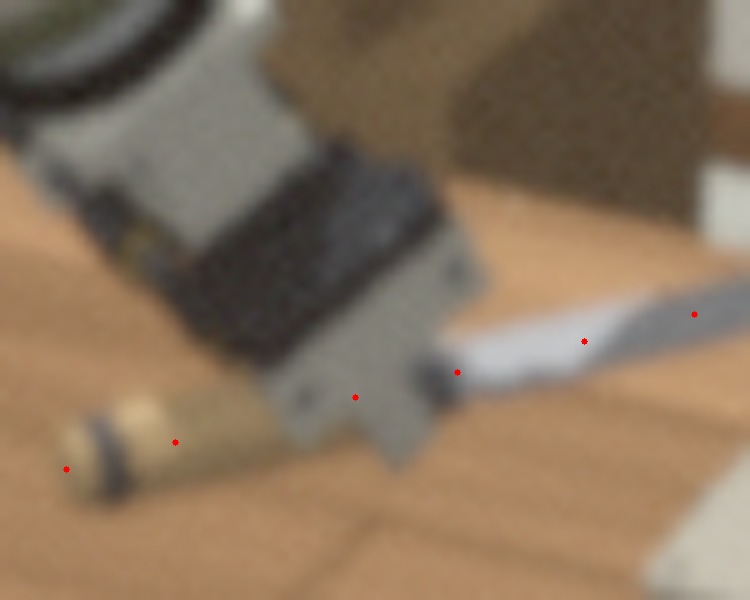

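```bash
python3 - <<'E'
from ov import *
s,p,R=cur(); g=p+R.apply([0,0,6]); a0=R.apply([0.03,-0.866,-0.499])
I=np.load("scene9.npz")["p"]; out=[]
for x0,y0 in ((268,158),(328,138)):
    J=cv2.resize(I[y0:y0+30,x0:x0+36,::-1],None,fx=11,fy=11,interpolation=cv2.INTER_CUBIC)
    for yw,col in((0,(0,0,255)),(4,(0,255,0))):
        a=Rn.from_euler("z",yw,degrees=True).apply(a0); e=np.cross(a,[0,0,1]); 
        for t in (95.4,88,81,-164.6):
            for w in ((-14,14) if t>0 else (-16,16)):
                dirv=np.array([0,0,1.]) if t>0 else e
                c=(proj("scene",[g+t*a+w*dirv])[0]+[-.65,1.35]-[x0,y0]+.5)*11; cv2.circle(J,tuple(c.astype(int)),2,col,-1)
    out.append(J)
cv2.imwrite("pics/s9b.png",np.hstack(out))
E
```

```text
(no output)
```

View pics/s9b.png

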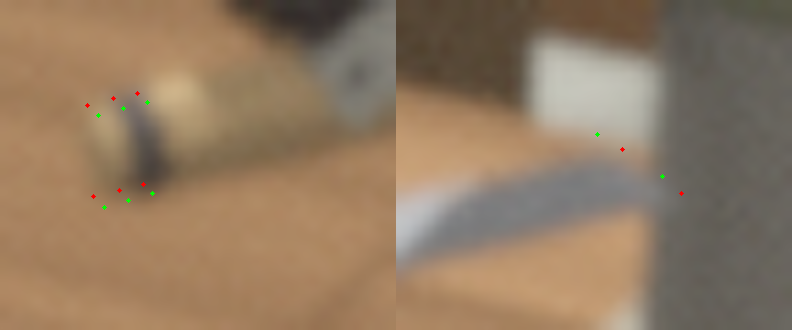

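```bash
python3 - <<'E'
from ov import *
from scipy.optimize import least_squares
s,p,R=cur(); g=p+R.apply([0,0,6]); a0=R.apply([0.03,-0.866,-0.499]); a0/=np.linalg.norm(a0)
print("tool x az",np.degrees(np.arctan2(*R.apply([1,0,0])[[1,0]])), "z comp",R.apply([1,0,0])[2])
h=np.array([280.7,170.2]); t=np.array([348.8,153.7])
def ax(yw,pt): return np.array([np.cos(pt)*np.cos(yw),np.cos(pt)*np.sin(yw),np.sin(pt)])
for bias in ((-.65,1.35),(0,0)):
    f=lambda q:np.concatenate([proj("scene",[g+(85+q[2])*ax(q[0],q[1])])[0]+bias-h,proj("scene",[g-(164.5-q[2])*ax(q[0],q[1])])[0]+bias-t])
    r=least_squares(f,[np.radians(-34.8),0,0]); print(bias,np.degrees(r.x[:2]),r.x[2],r.fun,"rigid az",np.degrees(np.arctan2(a0[1],a0[0])))
    g2=lambda q:(proj("scene",[g+85*ax(*q)])[0]-proj("scene",[g-164.5*ax(*q)])[0])-(h-t)
    r=least_squares(g2,[np.radians(-34.8),0]); print(" diff only",np.degrees(r.x))
E
```

```text
tool x az -123.47806869949044 z comp 0.0018615999426731533
(-0.65, 1.35) [-30.61408489   3.01601351] -2.212106530590819 [-0.04631915 -0.19107126 -0.02522453 -0.1053254 ] rigid az -35.19698612309831
 diff only [-30.42639908   3.05577299]
(0, 0) [-30.60168777   3.4948963 ] 0.9660824098043216 [-0.356224   -1.52273011 -0.2054869  -0.88947383] rigid az -35.19698612309831
 diff only [-30.42639908   3.05577299]
```

Emit:
{"name": "step_arm", "arguments": {"increments": [[[0,0,0],[0,0,0.04],255],[[0,0,0],[0,0,0.075],255],[[0,0,0],[0,0,0.075],255],[[0,0,0],[0,0,0.075],255],[[0,0,0],[0,0,0.075],255],[[0,0,0],[0,0,0.075],255],[[0,0,0],[0,0,0.075],255],[[0,0,0],[0,0,0.05],255]]}}

```text
clock: 14.23
ee_pos: [569.4, -2.0, 363.1]
orientation: [-0.18, -0.674, 0.692, 0.184]
wrist_force: [-0.3, 0.5, -2.7]
width: 26.8
```

Emit:
{"name": "step_arm", "arguments": {"increments": [[[0,0,0],[0,0.015,0],255],[[0,0,0],[0,0.015,0],255],[[0,0,0],[0,0.015,0],255],[[0,0,0],[0,0,0],255],[[0,0,0],[0,0,0],255],[[0,0,0],[0,0,0],255],[[0,0,0],[0,0,0],255],[[0,0,0],[0,0,0],255]]}}

```text
clock: 14.9
ee_pos: [569.3, -2.7, 363.4]
orientation: [-0.194, -0.667, 0.691, 0.199]
wrist_force: [0.8, 0.4, -3.1]
width: 26.7
```

```bash
python3 chk.py; python3 - <<'E'
from ov import *
from bench import optics
s,p,R=cur(); zt=R.apply([0,0,1]); print("p",p,"zt",zt,"tx",R.apply([1,0,0]),"vel",np.abs(s["joint_vel"]).max(),s["clock"])
I,d=optics.snapshot("scene"); np.savez("scene10.npz",p=I,d=d)
overlay("scene10","pics/ov10.png",p,R,[((0,0),(0,0,255)),((3,2.5),(0,255,0))],fx=12)
I,d=optics.snapshot("top"); cv2.imwrite("pics/top10.png",I[...,::-1]); np.savez("top10.npz",p=I,d=d)
E
```

```text
along 193.1 y -4.74 perp -29.32 [ 0.806  0.359 -3.099] [ 0.064 -0.598 -0.039] 26.677168140219674 [-0.078  0.573  0.827 -0.035  2.304  1.51 ]
p [569.31859248  -2.66130076 363.418656  ] zt [-0.5345395   0.0157192  -0.84499729] tx [-0.03338742 -0.99943929  0.00252842] vel 0.002910583519025642 14.9
```

View pics/ov10.png

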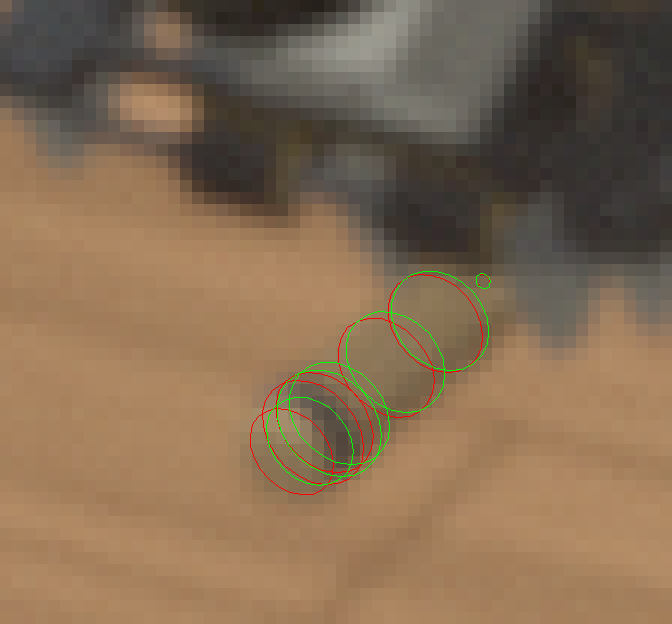

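View pics/top10.png

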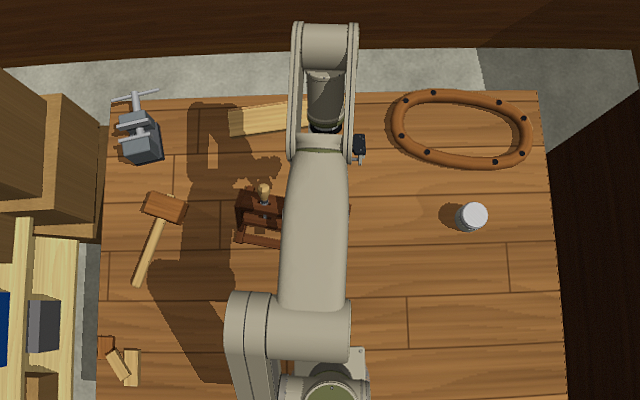

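```bash
python3 - <<'E'
import numpy as np,cv2
a=np.load("scene0.npz")["p"]; b=np.load("scene10.npz")["p"]
cv2.imwrite("pics/s10.png",b[...,::-1])
for n,(x0,x1,y0,y1) in {"file":(322,342,196,230),"awl":(346,366,214,240),"mallet":(430,505,245,312),"tin":(200,235,180,218)}.items():
    print(n,np.abs(a[y0:y1,x0:x1].astype(int)-b[y0:y1,x0:x1]).mean())
E
```

```text
file 14.839705882352941
awl 12.083333333333334
mallet 15.196948590381426
tin 1.525563909774436
```

View pics/s10.png

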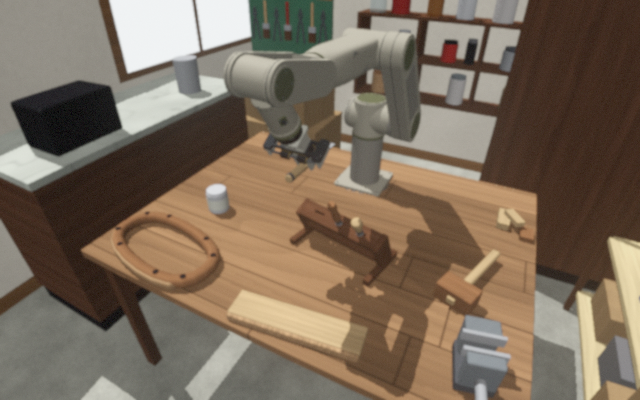

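```bash
python3 - <<'E'
from bench import order, telemetry
print(order.hand_in()); s=telemetry.read_state(); print(s["clock"],s["ee_pos"],s["width"])
E
```

```text
the job is handed in; nothing more can be done
None
the job is handed in; nothing more can be done
```

I gripped the octagonal hooped chisel low on its handle, about 35 mm above the bolster, and drew it straight out of its slot. I then turned it level with the handle pointing straight across the bench at you (+x). I handed in at 15 s, still holding it about 36 cm above the bench with the hooped end free.

**Draw:** The path stayed within about 1.5 mm of the slot axis, and the wrist showed little more than the chisel's weight (about 2–4 N) at each check. Just after the first lift the handle had tilted about 2° sideways. I turned the wrist to correct that before drawing further.

**Level and direction:** After turning it level I swung it aside for about a second to view it side-on. It had shifted about 3–4° sideways and 2–3° up in the grip, so I corrected that on the way back. The last overlay fits level and straight to about 1°. It rests on the scene camera alone, because the arm hid the chisel from the top camera. One depth-based direction check disagreed (5° sideways, 6.5° downwards); I set it aside as too noisy.

**Other checks:** The gripper was 26.7 mm open on the 27 mm handle, and the arm was still. The tilted wrist was needed because the arm could not reach a grip square to the handle. In the last pictures the file, awl, mallet and tin look where they were. Only the tin matched closely pixel for pixel; I put the differences around the others down to the arm's moved shadow.

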